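# Hang shell brackets on a screw-locked display stand

### The arm

A 6-joint arm with a two-finger parallel gripper is mounted at the origin on the work surface. World frame = base frame: x ahead of the robot, y to its left, z up, the work surface at z = 0. Lengths are in m, angles in rad, forces in N, time in s.
With the tool pointing down it reaches from about 0.3 to 0.85 m from the base axis. Payload 5.4 kg.
Tool frame: the origin (TCP) lies at the very end of the fingers, on their centre line; the grasp point (between the pads) lies 19 mm behind it; z points along the fingers, y is the line along which they close (so a half turn about z gives the same grasp; the last joint's range is limited). The gripper opens to 85 mm and grips with 20 to 120 N. Pads are 22 mm wide; open, the fingers measure 114 mm over their backs; the gripper's body (76 mm by 85 mm) begins 54 mm behind the grasp point. The pads swing forward as they close: fully open they stand 13 mm farther back than shut.
Start: joints at [-1.442, 0.158, 1.597, -0, 1.386, -0.21], TCP at [0.191, -0.542, 0.2] pointing down, gripper open.
Joint ranges: [-2.91, 2.91], [-0.94, 2.29], [0.18, 2.7], [-1.29, 4.43], [0.17, 2.64], [-3, 3]. Speed limits (rad/s): [2.57, 2.57, 3.14, 3.14, 3.14, 3.14].

### API

Orientations are given as a rotation vector (axis times angle).
In Python, from bench import bot, cams, finish_job gives the robot as it stands.
- The arm moves only by the tool drive_tool, never from a script. Its argument "motion" is one flat list of numbers, 7 for each row, row after row: the shift along the tool's x, y, z in m, then the turn, a rotation vector about the tool's x, y, z in rad, then the finger opening in m, from 0 to 0.0854. In form: [tx, ty, tz, wx, wy, wz, hand, tx, ty, tz, wx, wy, wz, hand, ...]. A call has 1 to 20 rows; each row shifts and turns the commanded pose from where the row before left it, along the tool's axes as they then stand; what a row does not reach is not made up. A row lasts 1/10 s, in which the tool goes at most 50 mm and 8.59 degrees, less where a joint would pass 70% of its speed; a pose out of reach is approached as far as the arm can. A call is refused whole if a number of a shift passes 0.05 or a number of a turn 0.15, either way. A call with a gripper value outside its range is refused whole. The fingers move at their own pace and stop on an object; the grip force is fixed at half the most. Time passes only in rows, so rows that do not move let the fingers close. It gives the time, the measured TCP pose, the force, the opening and the grip force at its end, in the units of the state.
- bot.state(): the state, without advancing time (a new reading comes with each control period).
- cams.get_image(name): name is "scene" or "side" or "wrist"; returns (picture, depth): 480x640x3 uint8, red, green, blue; 480x640 float32, m along the optical axis (not along the pixel's ray), 0 where there is no reading.
- cams.get_calibration(name): a dict with "intrinsics" (3x3 intrinsics, pixels), "pose" (4x4, takes a point from camera to world coordinates). Camera axes: x right, y up, looking along -z (the intrinsics and any distortion apply to the point x, -y, -z); pixel columns grow to the right and rows downward; lengths in m; the calibration is good to about 2 mm. The wrist camera is an equidistant fisheye: a pixel r from the principal point sees the ray r / f radians off the axis. A picture is of the moment at which its call begins: read the wrist's pose just before it. get_calibration takes no time and is no camera call; for the wrist camera it gives the pose at the moment of the call.
- finish_job(): hands the job in; it is judged then, once.
The state is a dict: "t": time; "joints": joint angles; "qvel": joint speeds; "joint_torque": joint torques, N m; "tcp_pos": TCP position; "eef_rot": TCP orientation; "contact_force": force on the tool from outside, world axes, zero at the start; "moment": the same for the moment, N m; "gripper_width": finger opening in m; "finger_force": force on a finger pad.
Only numpy, scipy, OpenCV 4.12 (cv2) and the standard library are available. Lean on these libraries where they do the work, as an engineer would, in place of code of your own. Each camera call takes 0.05 s, during which the arm holds its last target. There are 200 camera calls.

### The job

Put the shell brackets up on the blue slotted display stand: loosen the two black wing knobs at its ends (one of them has a reverse thread, so try both ways and feel which one loosens), slide the orange locking bar open, and hang every bracket by pressing its hook tabs into a pair of slots and then down until they engage. Then slide the locking bar fully shut and screw both knobs tight again, leaving the dish, jar and flask where they stand.

Things in the scene. Friction and masses are not known exactly. Their poses are not given: they have to be found in the camera images.
- stand: fixed display stand: blue upright panel 344 mm wide, 6 mm thick, from 70 to 178 mm above the table. Origin on the table below the panel's middle: panel from x = -3 to +3 mm, its front faces this body's -x; y along the panel, z up. Eight slots in a row, 16 mm wide, from z = 130 (sill) to 164 mm. Grey foot plate 12 mm thick, x -20 to 100, y -260 to 260 mm
- slots_1 (a point): slot pair 1, at the stand's y = -126 mm: point midway between the two slots of the pair, on the panel's front face (x = -3 mm) at sill height (z = 130 mm). The two slots are centred 20 mm to either side in y. Axes as the stand's. One bracket per pair; any pair will do
- slots_2 (a point): slot pair 2, same, at the stand's y = -42 mm. To go in, a bracket's x lies along the stand's x, its origin 96 to 110 mm above the table (103 is best), its y that of the pair within 3 mm; push it on in x until its back plate meets the panel (bracket origin at the stand's x = -58 mm)
- slots_3 (a point): slot pair 3, same, at the stand's y = +42 mm. Once pushed in, lower the bracket about 20 mm until its tongues rest on the sills (bracket origin 82 mm above the table); let go, it hangs there, tipping nose-down by up to 0.1 rad (origin then about 78 mm up)
- slots_4 (a point): slot pair 4, same, at the stand's y = +126 mm
- lockbar (a joint): orange locking bar behind the panel, sliding along the stand's +y: 0 = shut (a tooth behind one slot of each pair: hooks can neither enter nor lift out), 0.030 m = fully open. Friction 2 N, stays where left. Starts shut; cannot move until both knobs are loosened by 1.1 rad or more. The knobs can be screwed tight only with the bar shut
- lockbar_handle (a point): the bar's upright orange handle over the middle of the panel, 32 mm behind it (stand's +x), moving with the bar: 14 mm thick (along the stand's x), 36 mm long (along the stand's y); this point is 18 mm below its top edge and 23 mm above what it stands on. Axes as the stand's
- lock_a (a joint): black wing knob of a screw lock at one end of the stand, turning about the vertical: 0 = fully tight, grows to 1.6 rad (fully loose) as it is loosened. Starts at 0 to 0.08. lock_a and lock_b look alike and swap ends from run to run; one has a right-hand, the other a left-hand thread. Tight, it stops solid if turned the wrong way: try both ways
- lock_b (a joint): the other knob, at the other end, as lock_a but threaded the other way. Either knob rises 5 mm per rad as it is loosened, has 0.08 N m of friction and stays where it is left
- lock_a_grip (a point): lock_a's wing: point on the turning axis, 16 mm below the wing's top edge. Wing 58 mm long (this point's x, turning with it), 14 mm thick (its y), 40 mm high, standing on a hub of 18 mm radius whose top is 25 mm below this point. z up.
- lock_b_grip (a point): lock_b's wing, same as lock_a_grip.
- bracket_1: display bracket bearing a shell, standing flat on the table. Aluminium tray, x -85 to 50, 62 wide, 6 mm thick; back plate 60 mm high at its +x end (outer face x = +55). Yellow grip fin on the tray: 40 mm long (x), 12 thick (y), centred x = -7, y = 0, up to z = 66. Shell 52 mm across, 13 high at x = -55. Origin under the tray, z up, x to the hooks. None if absent
- bracket_2: same as bracket_1, as are all four; two or three of them are present. Two hook tabs at y = -20 and +20 mm: each 8 mm wide, a tongue from x = 55 to 69 at z = 48 to 54 mm, with a lip at x = 64 to 69 hanging down to z = 34 mm. Mass 0.13 to 0.2 kg, centred near the fin
- bracket_3: same as bracket_1
- bracket_4: same as bracket_1
- dish: bystander: glass dish 90 mm across, 18 mm high; origin under its centre
- jar: bystander: glass jar with blue lid, 64 mm across, 100 mm high; origin under its centre
- flask: bystander: green glass conical flask, 90 mm across, 124 mm high; origin under its centre
Things that resemble listed ones, but are neither listed nor needed, are in the scene too. What is shaped like the bracket_4 but pink is not meant.

How it is judged:
On the way, in this order (a step that is already met when the one before it is completed fails the run):
1. both knobs are loosened, the locking bar still shut (value of joint each of lock_a, lock_b above 1.1 rad and value of joint lockbar below 0.006 m), for 0.1 s.
2. the locking bar is slid open (value of joint lockbar above 0.025 m), for 0.1 s.
3. every bracket hangs in the slots, the bar open (x of bracket_1 in the frame of stand between -0.07 and -0.05 m and z of bracket_1 in the frame of stand between 0.072 and 0.089 m and angle between the z axis of each of bracket_1, bracket_2, bracket_3, bracket_4 and the z axis of stand, either way round below 0.15 rad and angle between the x axis of each of bracket_1, bracket_2, bracket_3, bracket_4 and the x axis of stand, either way round below 0.15 rad and x of bracket_2 in the frame of stand between -0.07 and -0.05 m and z of bracket_2 in the frame of stand between 0.072 and 0.089 m and x of bracket_3 in the frame of stand between -0.07 and -0.05 m and z of bracket_3 in the frame of stand between 0.072 and 0.089 m and x of bracket_4 in the frame of stand between -0.07 and -0.05 m and z of bracket_4 in the frame of stand between 0.072 and 0.089 m and value of joint lockbar above 0.015 m), for 0.2 s.
4. the locking bar is slid shut over the hooks (x of bracket_1 in the frame of stand between -0.07 and -0.05 m and z of bracket_1 in the frame of stand between 0.072 and 0.089 m and angle between the z axis of each of bracket_1, bracket_2, bracket_3, bracket_4 and the z axis of stand, either way round below 0.15 rad and angle between the x axis of each of bracket_1, bracket_2, bracket_3, bracket_4 and the x axis of stand, either way round below 0.15 rad and x of bracket_2 in the frame of stand between -0.07 and -0.05 m and z of bracket_2 in the frame of stand between 0.072 and 0.089 m and x of bracket_3 in the frame of stand between -0.07 and -0.05 m and z of bracket_3 in the frame of stand between 0.072 and 0.089 m and x of bracket_4 in the frame of stand between -0.07 and -0.05 m and z of bracket_4 in the frame of stand between 0.072 and 0.089 m and value of joint lockbar below 0.005 m), for 0.1 s.
5. both knobs are screwed tight (value of joint each of lock_a, lock_b below 0.2 rad), for 0.1 s.
At the end, for the whole second after the job is handed in: every bracket present hangs on the stand, hooks down in the slots (origin 72 to 89 mm above the table and 50 to 70 mm in front of the panel's middle, within 0.15 rad of square and upright) and still; the locking bar is shut within 5 mm; both knobs are back within 0.2 rad of tight (all of step 4 and all of step 5 and linear speed of each of bracket_1, bracket_2, bracket_3, bracket_4 below 0.02 m/s); the robot touches nothing.
It fails at once if the dish is moved by more than 30 mm or tipped (distance of dish from where it was at the start of the episode above 0.03 m or angle between dish's own z axis and vertical above 0.3 rad).
It fails at once if the jar is moved by more than 30 mm or tipped (distance of jar from where it was at the start of the episode above 0.03 m or angle between jar's own z axis and vertical above 0.3 rad).
It fails at once if the flask is moved by more than 30 mm or tipped (distance of flask from where it was at the start of the episode above 0.03 m or angle between flask's own z axis and vertical above 0.3 rad).
Of bracket_1, bracket_2, bracket_3, bracket_4 only 2 to 3 are there at a start; the rules pass over those that are not, and their reading is None.
At some moment in a run one of bracket_1, bracket_2, bracket_3, bracket_4 may be knocked a few centimetres aside while the robot is not near it.
Once in a run the grip may slacken for a moment while it holds something.
It also fails if it takes over 210 s, if anything falls off the work surface, if the arm or the gripper's body presses on something with over 40 N, if the wrist force passes 120 N, or if a joint passes its speed limit or range.

## Working session

There is one attempt and no reset: what is moved stays moved. The work goes in short steps, Python scripts to look and compute and a tool call to move; the robot and the scene stay as the last step left them, time stands still between calls to the robot, and variables do not carry over. Pictures are saved under pics/ and viewed, at most 14 in all, crops included, and the job is handed in when it is done.

Besides the shell and the picture viewer there is one more tool, called after "Request:" as name(argument=value, ...) on one line, values as JSON. drive_tool: Moves the arm, as the interface text tells. Its arguments: {"type":"object","properties":{"motion":{"type":"array"}},"required":["motion"]}

```bash
ls; mkdir -p pics; python3 - <<'E'
from bench import bot,cams
import cv2,numpy as np
print(bot.state())
for n in("scene","side"):
    im,d=cams.get_image(n); cv2.imwrite(f"pics/{n}0.png",im[:,:,::-1]); np.savez(f"{n}0.npz",im=im,d=d)
    c=cams.get_calibration(n); print(n,c)
print(cams.get_calibration("wrist"))
E
```

```text
pics
{'t': 0.0, 'joints': array([-1.44210961e+00,  1.59076283e-01,  1.59824864e+00,  2.44622661e-05,
        1.38617349e+00, -2.10112480e-01]), 'qvel': array([ 0.00098882,  0.00231454, -0.0011654 ,  0.00144957, -0.00059926,
        0.00123683]), 'joint_torque': array([ 1.52966295e-03, -3.95994508e+01, -3.31434095e+01, -2.02811184e-04,
        8.51334975e-03,  2.42857050e-05]), 'tcp_pos': array([ 0.19099891, -0.54165435,  0.19899343]), 'eef_rot': array([-3.09474965e+00, -5.29315058e-01, -1.59480693e-04]), 'contact_force': array([ 0.27221225, -0.22787588, -1.12513785]), 'moment': array([-0.05488615,  0.06079875, -0.01385024]), 'finger_force': 0.0, 'gripper_width': 0.08529173882047285}
scene {'intrinsics': array([[490.12144793,   0.        , 321.18992308],
       [  0.        , 490.12144793, 239.0298531 ],
       [  0.        ,   0.        ,   1.        ]]), 'pose': array([[ 0.3450429 , -0.7688254 ,  0.53837988,  1.24585983],
       [ 0.93845803,  0.29210196, -0.18431757, -0.28614772],
       [-0.01555379,  0.56884439,  0.82229808,  1.25201633],
       [ 0.        ,  0.        ,  0.    
[... 270 characters left out ...]
   [-0.24950184, -0.67355657,  0.69575167,  0.99488974],
       [-0.01655802,  0.72133621,  0.69238711,  1.18799298],
       [ 0.        ,  0.        ,  0.        ,  1.        ]])}
{'intrinsics': array([[371.64829954,   0.        , 318.7509439 ],
       [  0.        , 371.64829954, 237.61512296],
       [  0.        ,   0.        ,   1.        ]]), 'pose': array([[ 3.32317042e-01,  9.06341029e-01,  2.60981460e-01,
         2.57533819e-01],
       [-9.43167270e-01,  3.19617246e-01,  9.09962480e-02,
        -5.19012951e-01],
       [-9.40542311e-04, -2.76388775e-01,  9.61045452e-01,
         3.72869485e-01],
       [ 0.00000000e+00,  0.00000000e+00,  0.00000000e+00,
         1.00000000e+00]])}
```

View pics/scene0.png

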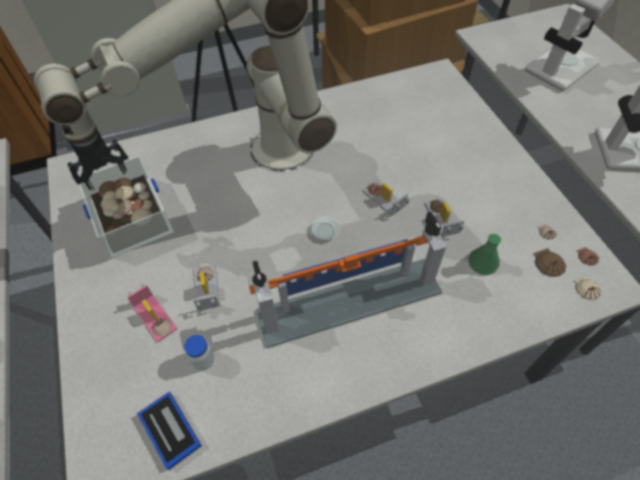

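View pics/side0.png

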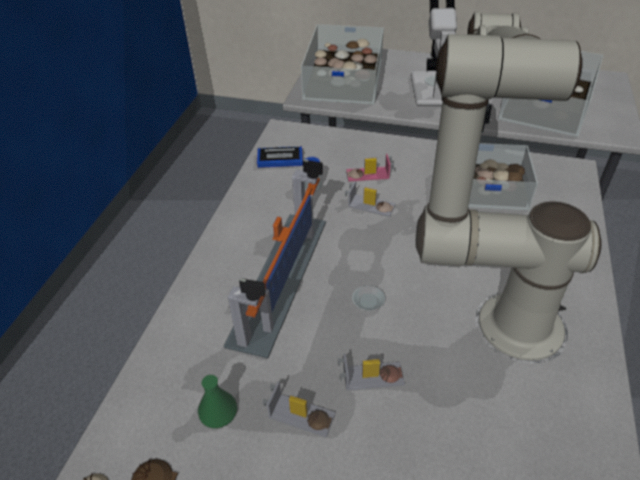

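The scene view shows three grey brackets at (205,285), (385,195) and (443,215), with a pink decoy at (152,313). The stand has knobs at (259,272) and (432,225) and an orange handle at (348,264). The jar is at (197,348), the dish at (323,230) and the flask at (487,255).

```bash
cat > h.py <<'E'
import numpy as np,cv2
from bench import bot,cams
def grab(n,tag=None):
    c=cams.get_calibration(n); im,d=cams.get_image(n)
    if tag: cv2.imwrite(f"pics/{tag}.png",im[:,:,::-1])
    return im,d,c
def rays(n,c,uv):
    K=c["intrinsics"];P=c["pose"];uv=np.atleast_2d(uv).astype(float)
    x=(uv[:,0]-K[0,2])/K[0,0];y=(uv[:,1]-K[1,2])/K[1,1]
    if n=="wrist":
        r=np.hypot(x,y)+1e-12; s=np.sin(r)/r; v=np.c_[x*s,-y*s,-np.cos(r)]
    else: v=np.c_[x,-y,-np.ones_like(x)]
    return P[:3,3],v@P[:3,:3].T,v
def plane(n,c,uv,z):
    o,r,_=rays(n,c,uv); return o+r*((z-o[2])/r[:,2])[:,None]
def cloud(n,c,d,mask):
    v,u=np.nonzero(mask&(d>0)); o,r,l=rays(n,c,np.c_[u,v])
    return o+r*(d[v,u]/-l[:,2])[:,None],np.c_[u,v]
def proj(n,c,X):
    K=c["intrinsics"];P=c["pose"];l=(np.atleast_2d(X)-P[:3,3])@P[:3,:3]
    a,b,z=l[:,0],-l[:,1],-l[:,2]
    if n=="wrist":
        q=np.hypot(a,b)+1e-12;t=np.arctan2(q,z); a,b=a/q*t,b/q*t
    else: a,b=a/z,b/z
    return np.c_[a*K[0,0]+K[0,2],b*K[1,1]+K[1,2]]
def hsv(im): return cv2.cvtColor(im,cv2.COLOR_RGB2HSV)
def masks(im):
    h=hsv(im);H,S,V=[h[...,i].astype(int) for i in range(3)]
    return dict(yellow=(H>=18)&(H<=32)&(S>150)&(V>90),orange=(H>=4)&(H<=14)&(S>190)&(V>110),
      blue=(H>=105)&(H<=122)&(S>130)&(V>40),black=(V<45),pink=(H>=165)&(S>90)&(V>120),green=(H>60)&(H<90)&(S>120))
def blobs(m,amin=15):
    n,l,s,c=cv2.connectedComponentsWithStats(m.astype(np.uint8))
    return [(i,l==i,s[i],c[i]) for i in range(1,n) if s[i,4]>=amin]
E
cat > a.py <<'E'
from h import *
for n in("scene","side"):
    z=np.load(f"{n}0.npz");im,d=z["im"],z["d"];c=cams.get_calibration(n)
    for k,m in masks(im).items():
        for i,b,s,ce in blobs(m):
            X,uv=cloud(n,c,d,b)
            if len(X)==0: continue
            if abs(np.median(X[:,0]))>1 or np.median(X[:,2])<-.02 or np.median(X[:,2])>.3 or abs(np.median(X[:,1]))>.9 or np.median(X[:,0])<.1: continue
            print(n,k,s[4],ce.round(),"med",np.median(X,0).round(3),"lo",np.percentile(X,3,axis=0).round(3),"hi",np.percentile(X,97,axis=0).round(3))
E
python3 a.py
```

```text
scene yellow 26 [387. 188.] med [0.357 0.243 0.063] lo [0.339 0.237 0.059] hi [0.37  0.249 0.067]
scene yellow 26 [446. 208.] med [0.497 0.379 0.064] lo [0.48  0.374 0.06 ] hi [0.51  0.383 0.068]
scene yellow 64 [203. 281.] med [ 0.481 -0.378  0.063] lo [ 0.461 -0.383  0.039] hi [ 0.498 -0.373  0.068]
scene yellow 58 [148. 308.] med [ 0.514 -0.536  0.063] lo [ 0.488 -0.545  0.026] hi [ 0.525 -0.53   0.069]
scene orange 54 [356. 257.] med [0.652 0.002 0.222] lo [ 0.629 -0.019  0.178] hi [0.657 0.057 0.225]
scene orange 21 [341. 263.] med [ 0.634 -0.024  0.183] lo [ 0.628 -0.028  0.179] hi [ 0.643 -0.019  0.187]
scene blue 18 [154. 184.] med [ 0.106 -0.443  0.098] lo [ 0.09  -0.447  0.092] hi [ 0.127 -0.44   0.1  ]
scene blue 358 [195. 345.] med [ 0.682 -0.434  0.099] lo [ 0.657 -0.457  0.094] hi [ 0.706 -0.411  0.103]
scene blue 747 [171. 434.] med [ 0.862 -0.538  0.024] lo [ 0.754 -0.605  0.019] hi [ 0.914 -0.492  0.029]
scene black 148 [431. 226.] med [0.637 0.221 0.231] lo [0.617 0.215 0.208] hi [0.663 0.225 0.251]
scene black 45 [259. 281.] med [ 0.646 -0.241  0.232] lo [ 0.614 -0
[... 1609 characters left out ...]
3 [289. 239.] med [0.617 0.001 0.18 ] lo [ 0.611 -0.159  0.173] hi [0.622 0.143 0.184]
side black 66 [265. 155.] med [ 0.879 -0.531  0.031] lo [ 0.846 -0.557  0.027] hi [ 0.896 -0.499  0.037]
side black 58 [294. 154.] med [ 0.778 -0.558  0.031] lo [ 0.766 -0.595  0.025] hi [ 0.796 -0.528  0.036]
side black 234 [313. 169.] med [ 0.615 -0.231  0.233] lo [ 0.593 -0.237  0.212] hi [ 0.641 -0.222  0.254]
side black 329 [253. 289.] med [0.629 0.232 0.234] lo [0.606 0.227 0.212] hi [0.655 0.24  0.254]
side pink 203 [374. 175.] med [ 0.479 -0.528  0.01 ] lo [ 0.445 -0.572  0.005] hi [ 0.562 -0.49   0.016]
side green 19 [210. 418.] med [0.673 0.454 0.033] lo [0.667 0.45  0.021] hi [0.679 0.458 0.041]
```

Request:
drive_tool(motion=[0.03,-0.01,-0.02,0,0,0,0.085,0.0375,-0.014,-0.015,0,0,0,0.085,0.0375,-0.014,-0.015,0,0,0,0.085,0.0375,-0.014,-0.015,0,0,0,0.085,0.0375,-0.014,-0.015,0,0,0,0.085,0.0375,-0.014,-0.015,0,0,0,0.085,0.0375,-0.014,-0.015,0,0,0,0.085,0.0375,-0.014,-0.015,0,0,0,0.085,0.0375,-0.014,-0.01,0,0,0,0.085,0.0375,-0.014,0,0,0,0,0.085,0.0375,-0.014,0,0,0,0,0.085,0.0375,-0.014,0,0,0,0,0.085,0,0,0,0,0,0.11,0.085,0,0,0,0,0,0.11,0.085,0,0,0,0,0,0.12,0.085,0,0,0,0,0,0,0.085,0,0,0,0,0,0,0.085])

```text
t: 1.8
tcp_pos: [0.5538, -0.2405, 0.3346]
eef_rot: [-3.141, -0.002, 0.001]
contact_force: [0.1, 0.1, 0.7]
gripper_width: 0.0851
finger_force: 0.0
```

```bash
cat > w.py <<'E'
from h import *
import sys
im,d,c=grab("wrist",sys.argv[1]); np.savez(sys.argv[1]+".npz",im=im,d=d,P=c["pose"],K=c["intrinsics"])
s=bot.state(); print(s["t"],s["tcp_pos"].round(4),s["eef_rot"].round(3),s["joints"].round(2))
for k,m in masks(im).items():
    for i,b,st,ce in blobs(m,60):
        X,uv=cloud("wrist",c,d,b)
        if len(X)==0 or np.median(X[:,0])<.25 or abs(np.median(X[:,2])-.13)>.15: continue
        print(k,st[4],ce.round(),"med",np.median(X,0).round(3),"lo",np.percentile(X,3,axis=0).round(3),"hi",np.percentile(X,97,axis=0).round(3))
E
python3 w.py w1
```

```text
1.85 [ 0.5538 -0.2406  0.3347] [-3.141e+00 -2.000e-03  1.000e-03] [-0.61  0.18  1.31  0.    1.65  0.96]
yellow 627 [524. 228.] med [ 0.506 -0.534  0.047] lo [ 0.486 -0.545  0.013] hi [ 0.523 -0.528  0.067]
yellow 569 [421. 249.] med [ 0.476 -0.376  0.056] lo [ 0.457 -0.385  0.011] hi [ 0.494 -0.373  0.067]
yellow 89 [ 37. 318.] med [0.352 0.243 0.065] lo [0.335 0.235 0.063] hi [0.369 0.253 0.067]
orange 3172 [151. 141.] med [ 0.625 -0.066  0.182] lo [ 0.612 -0.213  0.171] hi [0.643 0.104 0.185]
orange 390 [ 59. 123.] med [ 0.65  -0.008  0.224] lo [ 0.644 -0.023  0.223] hi [0.656 0.01  0.226]
orange 261 [341. 141.] med [ 0.618 -0.261  0.172] lo [ 0.608 -0.266  0.17 ] hi [ 0.627 -0.256  0.173]
blue 1257 [525.  37.] med [ 0.779 -0.526  0.024] lo [ 0.745 -0.607  0.005] hi [ 0.838 -0.503  0.027]
blue 1681 [484.  94.] med [ 0.679 -0.431  0.1  ] lo [ 0.655 -0.458  0.09 ] hi [ 0.703 -0.408  0.102]
blue 1459 [131. 152.] med [ 0.616 -0.062  0.178] lo [ 0.611 -0.173  0.175] hi [0.623 0.116 0.179]
black 1502 [538.  30.] med [ 0.797 -0.56   0.027] lo [ 0.761 -0.596  0.025] hi [ 0.845 -0.518  0.029]
black 1984 [314. 144.] med [ 0.617 -0.237  0.25 ] lo [ 0.593 -0.251  0.21 ] hi [ 0.642 -0.223  0.252]
pink 1582 [509. 221.] med [ 0.503 -0.532  0.006] lo [ 0.448 -0.571  0.004] hi [ 0.579 -0.492  0.008]
pink 113 [535. 269.] med [ 0.448 -0.558  0.06 ] lo [ 0.438 -0.586  0.058] hi [ 0.458 -0.532  0.062]
```

View pics/w1.png

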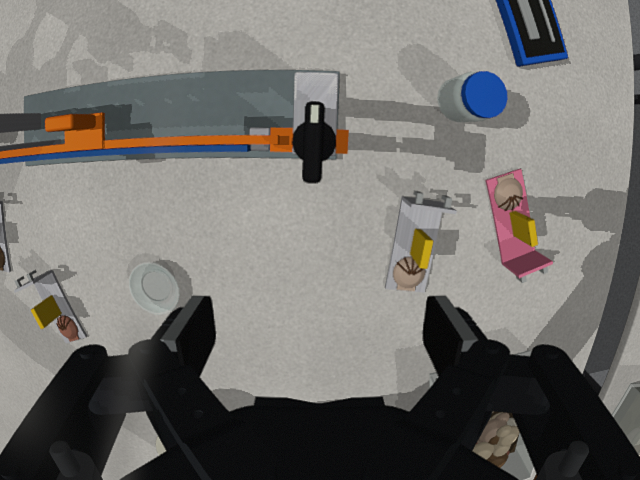

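The wrist view shows the right knob at (314,140) with its wing pointing along x, the handle at (75,128) and bracket fins at (421,249) and (45,312). The pink decoy is at (520,225), so I'll leave that one.

```bash
cat > m.py <<'E'
from h import *
def load(f):
    z=np.load(f+".npz"); return z["im"],z["d"],dict(pose=z["P"],intrinsics=z["K"])
def knob(f,y0,n="wrist"):
    im,d,c=load(f); X,uv=cloud(n,c,d,d>0)
    s=(abs(X[:,1]-y0)<.05)&(abs(X[:,0]-.63)<.06)&(X[:,2]>.222)&(X[:,2]<.30)
    X=X[s]; zt=np.percentile(X[:,2],90); T=X[X[:,2]>zt-.004]
    r=cv2.minAreaRect((T[:,:2]*1000).astype(np.float32)); 
    b=cv2.boxPoints(r); e=[b[1]-b[0],b[2]-b[1]]; v=max(e,key=np.linalg.norm); a=np.arctan2(v[1],v[0]); a=(a+np.pi/2)%np.pi-np.pi/2
    print("knob top z",zt.round(4),"centre mm",np.round(r[0],1),"size",np.round(r[1],1),"yaw",a.round(3),len(T))
def line(f,n="wrist"):
    im,d,c=load(f); X,uv=cloud(n,c,d,masks(im)["blue"]&(d>0))
    s=(abs(X[:,0]-.62)<.05)&(abs(X[:,2]-.178)<.004)&(abs(X[:,1])<.3); X=X[s]
    p=np.polyfit(X[:,1],X[:,0],1); print("panel top x at y=0",p[1].round(4),"dx/dy",p[0].round(4),"y",X[:,1].min(),X[:,1].max(),"z",np.median(X[:,2]),len(X))
    X,uv=cloud(n,c,d,masks(im)["orange"]&(d>0)); X=X[X[:,2]>.215]
    if len(X): r=cv2.minAreaRect((X[:,:2]*1000).astype(np.float32)); print("handle top",np.round(r[0],1),np.round(r[1],1),r[2],np.median(X[:,2]))
E
python3 - <<'E'
from m import *
knob("w1",-.237);line("w1")
# two-view check of heights: knob black centroid in scene+side tops
E
```

```text
knob top z 0.2516 centre mm [ 617.8 -237. ] size [14.3 57.2] yaw -0.042 1526
panel top x at y=0 0.618 dx/dy 0.0324 y -0.17689646884249471 0.1356528693010765 z 0.17764640018543293 1411
handle top [649.7  -6.2] [35.3 13.1] 88.34538269042969 0.22436320033924134
```

Request:
drive_tool(motion=[0.032,-0.002,0,0,0,0.043,0.045,0.032,-0.002,0,0,0,0,0.045,0,0,0.02,0,0,0,0.045,0,0,0.02,0,0,0,0.045,0,0,0.02,0,0,0,0.045,0,0,0.02,0,0,0,0.045,0,0,0.02,0,0,0,0.045,0,0,0.015,0,0,0,0.045,0,0,0,0,0,0,0.045,0,0,0,0,0,0,0.0,0,0,0,0,0,0,0.0,0,0,0,0,0,0,0.0,0,0,0,0,0,0,0.0,0,0,0,0,0,0,0.0,0,0,0,0,0,0,0.0])

```text
t: 3.35
tcp_pos: [0.6181, -0.238, 0.2202]
eef_rot: [3.141, -0.069, 0.0]
contact_force: [-0.0, -0.0, -0.0]
gripper_width: -0.0005
finger_force: 0.0
```

```bash
python3 w.py w2 | head -1; python3 -c "
from bench import bot
print(bot.state())"
```

```text
3.4 [ 0.618  -0.238   0.2201] [ 3.141 -0.069  0.   ] [-0.55  0.37  1.3   0.    1.47  1.07]
{'t': 3.4, 'joints': array([-5.49655014e-01,  3.70934640e-01,  1.30255094e+00,  3.17852635e-05,
        1.46796228e+00,  1.06526261e+00]), 'qvel': array([-0.00184313,  0.00125768,  0.00118039, -0.00201103,  0.00053944,
        0.00090699]), 'joint_torque': array([ 1.82485885e-03, -4.86876798e+01, -3.38921070e+01,  1.91463698e-05,
       -4.88017486e-04, -4.07342650e-04]), 'tcp_pos': array([ 0.61802875, -0.23799949,  0.2201076 ]), 'eef_rot': array([ 3.14078253e+00, -6.93040711e-02,  2.21522473e-04]), 'contact_force': array([0.29138287, 0.03172291, 0.47681011]), 'moment': array([ 0.0047512 ,  0.028929  , -0.01018695]), 'finger_force': 0.0, 'gripper_width': -4.292415035734785e-05}
```

View pics/w2.png

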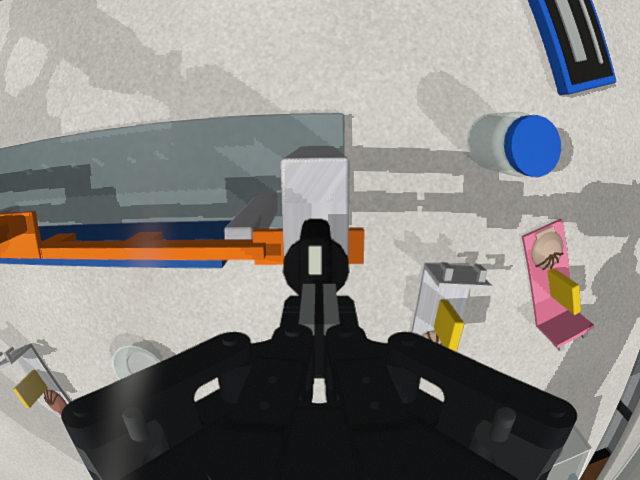

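```bash
python3 - <<'E'
from m import *
im,d,c=load("w2")
print(proj("wrist",c,[[.618,-.238,.22],[.618,-.238,.239],[.618,-.237,.2516],[.646,-.237,.2516],[.59,-.237,.2516]]).round())
knob("w2",-.237)
for v in range(215,390,12): print(v,d[v,315].round(3),plane("wrist",c,[[315,v]],.25)[0].round(3),cloud("wrist",c,d,(np.arange(480)[:,None]==v)&(np.arange(640)[None]==315))[0].round(3))
im,d,c=grab("side"); cv2.imwrite("pics/s2.png",cv2.resize(im[100:240,240:400,::-1],(800,700))[:600])
E
```

```text
[[318. 277.]
 [318. 292.]
 [315. 305.]
 [312. 242.]
 [318. 359.]]
knob top z 0.2983 centre mm [ 619.7 -238.9] size [65.  26.1] yaw 1.521 1844
215 0.198 [ 0.656 -0.239  0.25 ] [[ 0.646 -0.238  0.201]]
227 0.166 [ 0.652 -0.238  0.25 ] [[ 0.647 -0.238  0.233]]
239 0.151 [ 0.647 -0.238  0.25 ] [[ 0.646 -0.238  0.249]]
251 0.149 [ 0.641 -0.238  0.25 ] [[ 0.642 -0.238  0.252]]
263 0.152 [ 0.636 -0.238  0.25 ] [[ 0.637 -0.238  0.251]]
275 0.154 [ 0.631 -0.237  0.25 ] [[ 0.631 -0.237  0.25 ]]
287 0.147 [ 0.626 -0.237  0.25 ] [[ 0.629 -0.237  0.258]]
299 0.136 [ 0.62  -0.237  0.25 ] [[ 0.629 -0.238  0.269]]
311 0.127 [ 0.614 -0.237  0.25 ] [[ 0.629 -0.238  0.279]]
323 0.117 [ 0.608 -0.236  0.25 ] [[ 0.63  -0.238  0.289]]
335 0.119 [ 0.602 -0.236  0.25 ] [[ 0.625 -0.238  0.288]]
347 0.12 [ 0.595 -0.236  0.25 ] [[ 0.62  -0.237  0.289]]
359 0.121 [ 0.589 -0.235  0.25 ] [[ 0.616 -0.237  0.289]]
371 0.122 [ 0.582 -0.235  0.25 ] [[ 0.611 -0.237  0.289]]
383 0.466 [ 0.574 -0.235  0.25 ] [[ 0.376 -0.223 -0.001]]
```

View pics/s2.png

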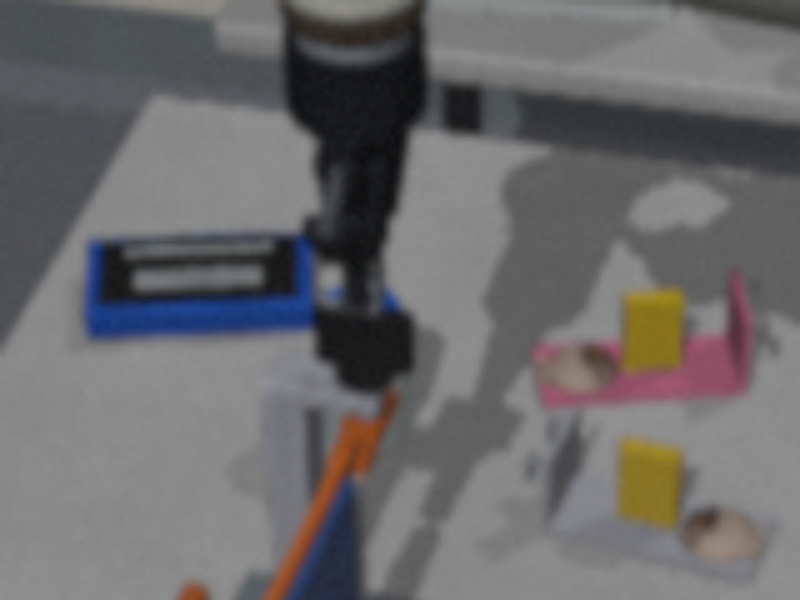

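```bash
python3 - <<'E'
import cv2
im=cv2.imread("pics/w2.png"); cv2.imwrite("pics/w2c.png",cv2.convertScaleAbs(cv2.resize(im[210:390,240:400],(532,600),interpolation=cv2.INTER_CUBIC),alpha=2.2,beta=20))
E
```

```text
(no output)
```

View pics/w2c.png

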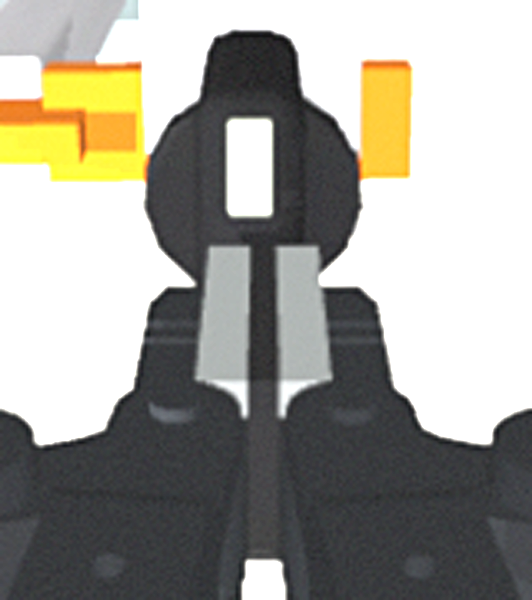

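```bash
python3 - <<'E'
from m import *
for f,t in(("w1",[.5538,-.2406,.3347]),("w2",[.618,-.238,.2201])):
    im,d,c=load(f); X,uv=cloud("wrist",c,d,d>0); R=X-t
    s=(abs(R[:,0])<.03)&(abs(R[:,1])<.07)&(R[:,2]>-.01)&(R[:,2]<.06)
    print(f)
    for lo in np.arange(-.01,.06,.005):
        q=R[s&(R[:,2]>=lo)&(R[:,2]<lo+.005)]
        if len(q): print(lo.round(3),len(q),q.min(0).round(3),q.max(0).round(3))
E
```

```text
w1
0.04 53 [-0.009 -0.043  0.043] [0.009 0.043 0.045]
0.045 425 [-0.011 -0.049  0.045] [0.012 0.049 0.05 ]
0.05 677 [-0.011 -0.056  0.05 ] [0.012 0.055 0.055]
0.055 782 [-0.011 -0.057  0.055] [0.012 0.056 0.06 ]
w2
-0.01 1031 [-0.014 -0.017 -0.01 ] [ 0.029  0.019 -0.005]
-0.005 73 [ 0.025 -0.007 -0.005] [ 0.03   0.006 -0.   ]
0.0 60 [ 0.026 -0.006  0.   ] [0.029 0.007 0.005]
0.005 72 [ 0.025 -0.007  0.005] [0.029 0.007 0.01 ]
0.01 70 [ 0.025 -0.007  0.01 ] [0.03  0.007 0.015]
0.015 106 [ 0.025 -0.007  0.015] [0.03  0.007 0.02 ]
0.02 84 [ 0.026 -0.006  0.02 ] [0.029 0.007 0.025]
0.025 694 [ 0.003 -0.007  0.025] [0.03  0.008 0.03 ]
0.03 917 [ 0.007 -0.007  0.03 ] [0.028 0.007 0.035]
0.035 185 [ 0.006 -0.013  0.035] [0.012 0.011 0.04 ]
0.04 372 [ 0.006 -0.014  0.04 ] [0.012 0.012 0.045]
0.045 371 [ 0.006 -0.014  0.045] [0.012 0.013 0.05 ]
0.05 469 [ 0.006 -0.014  0.05 ] [0.012 0.013 0.055]
0.055 494 [ 0.006 -0.014  0.055] [0.012 0.013 0.06 ]
```

Request:
drive_tool(motion=[0,0,-0.01,0,0,0,0.045,0,0,0,0,0,0,0.045,0,0,0,0,0,0,0.045,0,0,0,0,0,0,0.045,0,0,0.01,0,0,0,0.045,0,0,0.01,0,0,0,0.045,0,0,0.01,0,0,0,0.045,0,0,0.01,0,0,0,0.045,0,0,0,0,0,0,0.0,0,0,0,0,0,0,0.0,0,0,0,0,0,0,0.0,0,0,0,0,0,0,0.0,0,0,0,0,0,0,0.0])

```text
t: 4.75
tcp_pos: [0.6178, -0.2365, 0.1897]
eef_rot: [-3.138, 0.068, 0.001]
contact_force: [-1.0, 4.6, -1.6]
gripper_width: 0.0132
finger_force: 60.6
```

Request:
drive_tool(motion=[0,0,0,0,0,-0.05,0.0,0,0,0,0,0,-0.05,0.0,0,0,0,0,0,0,0.0])

```text
t: 5.05
tcp_pos: [0.6179, -0.2365, 0.1898]
eef_rot: [-3.137, -0.08, 0.0]
contact_force: [0.3, 6.9, -1.6]
gripper_width: 0.013
finger_force: 99.9
```

```bash
python3 -c "
from bench import bot
s=bot.state();print(s)"
```

```text
{'t': 5.05, 'joints': array([-0.54942335,  0.38814706,  1.34008229,  0.00315237,  1.41548826,
        0.97000308]), 'qvel': array([-0.00239702, -0.00041006, -0.00060344,  0.00148222, -0.00065779,
        0.03197258]), 'joint_torque': array([ -0.95040724, -50.00583172, -35.64239144,  -1.67205971,
        -0.89988772,  -3.03796336]), 'tcp_pos': array([ 0.61787786, -0.23651305,  0.18981575]), 'eef_rot': array([-3.13680855e+00, -7.98160092e-02,  1.40246870e-04]), 'contact_force': array([ 0.29018068,  6.9016397 , -1.55234646]), 'moment': array([ 0.70154441,  0.06175347, -2.70957084]), 'finger_force': 99.89332728087902, 'gripper_width': 0.01296672698249666}
```

Request:
drive_tool(motion=[0,0,0,0,0,0.1,0.0,0,0,-0.0006,0,0,0.12,0.0,0,0,-0.0006,0,0,0.12,0.0,0,0,-0.0006,0,0,0.12,0.0,0,0,-0.0006,0,0,0.12,0.0,0,0,-0.0006,0,0,0.12,0.0,0,0,-0.0006,0,0,0.12,0.0,0,0,-0.0006,0,0,0.12,0.0,0,0,-0.0006,0,0,0.12,0.0,0,0,-0.0006,0,0,0.12,0.0,0,0,-0.0006,0,0,0.12,0.0,0,0,-0.0006,0,0,0.12,0.0,0,0,-0.0006,0,0,0.12,0.0,0,0,0,0,0,0,0.0])

```text
t: 6.45
tcp_pos: [0.6178, -0.2364, 0.197]
eef_rot: [-2.313, 2.124, 0.004]
contact_force: [-0.9, 6.1, -2.6]
gripper_width: 0.013
finger_force: 60.5
```

```bash
python3 -c "
from bench import bot
s=bot.state();print(s['moment'],s['joints'],s['eef_rot'])"
```

```text
[ 0.75008433  0.18342514 -0.06077609] [-5.48685555e-01  3.83691180e-01  1.33168111e+00  1.76908013e-03
  1.42840300e+00  2.50711383e+00] [-2.31343457  2.12354834  0.00389239]
```

Request:
drive_tool(motion=[0,0,0,0,0,0,0.05,0,0,0,0,0,0,0.05,0,0,0,0,0,0,0.05,0,0,-0.02,0,0,0,0.05,0,0,-0.03,0,0,0,0.05,0,0,-0.04,0,0,0,0.05,0,0,-0.04,0,0,0,0.05,0,0,0,0,0,-0.146,0.05,0,0,0,0,0,-0.146,0.05,0,0,0,0,0,-0.146,0.05,0,0,0,0,0,-0.146,0.05,0,0,0,0,0,-0.146,0.05,0,0,0,0,0,-0.146,0.05,0,0,0,0,0,-0.146,0.05,0,0,0,0,0,-0.146,0.05,0,0,0,0,0,-0.146,0.05,0,0,0,0,0,-0.146,0.05])

```text
t: 8.15
tcp_pos: [0.6181, -0.2385, 0.3277]
eef_rot: [3.141, -0.029, 0.001]
contact_force: [-0.1, 0.7, -0.3]
gripper_width: 0.0504
finger_force: 0.0
```

Request:
drive_tool(motion=[-0.005,-0.046,0,0,0,0,0.05,-0.005,-0.046,0,0,0,0,0.05,-0.005,-0.046,0,0,0,0,0.05,-0.005,-0.046,0,0,0,0,0.05,-0.005,-0.046,0,0,0,0,0.05,-0.005,-0.046,0,0,0,0,0.05,-0.005,-0.046,0,0,0,0,0.05,-0.005,-0.046,0,0,0,0,0.05,-0.005,-0.046,0,0,0,0,0.05,-0.005,-0.046,0,0,0,0,0.05,0,0,0,0,0,0,0.05,0,0,0,0,0,0,0.05])

```text
t: 9.35
tcp_pos: [0.5792, 0.2236, 0.3275]
eef_rot: [3.141, -0.035, 0.001]
contact_force: [0.0, -0.1, -0.2]
gripper_width: 0.05
finger_force: 0.0
```

```bash
python3 w.py w3; python3 - <<'E'
from m import *
knob("w3",.227);line("w3");knob("w3",-.237)
E
```

```text
9.4 [0.5794 0.2225 0.3274] [ 3.141e+00 -3.800e-02  1.000e-03] [ 0.17  0.23  1.27 -0.    1.64  1.77]
yellow 236 [199. 265.] med [0.491 0.38  0.065] lo [0.471 0.375 0.063] hi [0.509 0.387 0.067]
yellow 313 [306. 349.] med [0.363 0.247 0.065] lo [0.333 0.236 0.015] hi [0.371 0.254 0.067]
orange 4335 [495. 156.] med [0.631 0.018 0.182] lo [ 0.621 -0.116  0.171] hi [0.655 0.202 0.225]
orange 227 [285. 152.] med [0.634 0.251 0.172] lo [0.624 0.244 0.17 ] hi [0.644 0.255 0.21 ]
blue 1521 [503. 171.] med [0.619 0.051 0.178] lo [ 0.612 -0.135  0.177] hi [0.625 0.162 0.179]
black 2015 [313. 159.] med [0.632 0.226 0.25 ] lo [0.608 0.212 0.21 ] hi [0.657 0.24  0.252]
green 601 [196. 123.] med [0.673 0.381 0.021] lo [0.639 0.373 0.009] hi [0.704 0.394 0.04 ]
knob top z 0.252 centre mm [633.2 226.8] size [57.2 14. ] yaw 0.029 1580
panel top x at y=0 0.6179 dx/dy 0.0325 y -0.15423636401223934 0.16743717491969262 z 0.17801621127558204 1500
handle top [649.6  -4.9] [36.7 13.3] 89.26848602294922 0.22456542657690276Traceback (most recent call last):
  File "<stdin>", line 2, in <module>
  File "m.py", line 7, in knob
    X=X[s]; zt=np.percentile(X[:,2],90); T=X[X[:,2]>zt-.004]
               ~~~~~~~~~~~~~^^^^^^^^^^^
    return _quantile_unchecked(
        a, q, axis, out, overwrite_input, method, keepdims, weights)
    return _ureduce(a,
                    func=_quantile_ureduce_func,
    ...<5 lines>...
                    overwrite_input=overwrite_input,
                    method=method)
    r = func(a, **kwargs)
    result = _quantile(arr,
                       quantiles=q,
    ...<2 lines>...
                       out=out,
                       weights=wgt)
    slices_having_nans = np.isnan(arr[-1, ...])
                                  ~~~^^^^^^^^^
IndexError: index -1 is out of bounds for axis 0 with size 0
```

Request:
drive_tool(motion=[0,0,0,0,0,-0.053,0.05,0.027,-0.0014,0,0,0,0,0.05,0.027,-0.0014,0,0,0,0,0.05,0,0,0.025,0,0,0,0.05,0,0,0.025,0,0,0,0.05,0,0,0.025,0,0,0,0.05,0,0,0.025,0,0,0,0.05,0,0,0.02,0,0,0,0.05,0,0,0.017,0,0,0,0.05,0,0,0,0,0,0,0.05,0,0,0,0,0,0,0.0,0,0,0,0,0,0,0.0,0,0,0,0,0,0,0.0,0,0,0,0,0,0,0.0,0,0,0,0,0,0,0.0])

```text
t: 10.9
tcp_pos: [0.6341, 0.2275, 0.1922]
eef_rot: [-3.141, -0.045, -0.005]
contact_force: [0.6, -0.8, 5.5]
gripper_width: 0.0129
finger_force: 61.7
```

Request:
drive_tool(motion=[0,0,0,0,0,-0.04,0.0,0,0,-0.0006,0,0,-0.12,0.0,0,0,-0.0006,0,0,-0.12,0.0,0,0,0,0,0,0,0.0])

```text
t: 11.3
tcp_pos: [0.6341, 0.2278, 0.1936]
eef_rot: [-3.103, -0.488, -0.006]
contact_force: [-0.1, 0.4, 6.7]
gripper_width: 0.0129
finger_force: 61.8
```

```bash
python3 -c "
from bench import bot
s=bot.state();print(s['moment'],s['joints'],s['eef_rot'])"
```

```text
[0.03023593 0.06509495 0.08429795] [1.65904166e-01 4.12805671e-01 1.30056328e+00 9.25446034e-05
 1.42455967e+00 1.42492389e+00] [-3.10336904 -0.48771503 -0.00575348]
```

Turning freely, so this is the loosening direction. I'll go on for another 1.15 rad.

Request:
drive_tool(motion=[0,0,-0.0006,0,0,-0.12,0.0,0,0,-0.0006,0,0,-0.12,0.0,0,0,-0.0006,0,0,-0.12,0.0,0,0,-0.0006,0,0,-0.12,0.0,0,0,-0.0006,0,0,-0.12,0.0,0,0,-0.0006,0,0,-0.12,0.0,0,0,-0.0006,0,0,-0.12,0.0,0,0,-0.0006,0,0,-0.12,0.0,0,0,-0.0006,0,0,-0.12,0.0,0,0,-0.0003,0,0,-0.07,0.0,0,0,0,0,0,0,0.0])

```text
t: 12.4
tcp_pos: [0.6332, 0.2285, 0.1993]
eef_rot: [-2.34, -2.096, -0.004]
contact_force: [-1.8, 0.4, 8.6]
gripper_width: 0.0131
finger_force: 62.0
```

Request:
drive_tool(motion=[0,0,0,0,0,0,0.05,0,0,0,0,0,0,0.05,0,0,0,0,0,0,0.05,0,0,-0.02,0,0,0,0.05,0,0,-0.03,0,0,0,0.05,0,0,-0.04,0,0,0,0.05,0,0,-0.03,0,0,0,0.05,0,0,0,0,0,0,0.05])

```text
t: 13.2
tcp_pos: [0.6352, 0.2277, 0.3234]
eef_rot: [2.338, 2.09, 0.013]
contact_force: [0.2, 0.7, 0.9]
gripper_width: 0.0504
finger_force: 0.0
```

Request:
drive_tool(motion=[0,0,0,0,0,-0.08,0.05,-0.0465,0.0044,0,0,0,0,0.05,-0.0465,0.0044,0,0,0,0,0.05,-0.0465,0.0044,0,0,0,0,0.05,-0.0465,0.0044,0,0,0,0,0.05,-0.0465,0.0044,0,0,0,0,0.05,0,0,0,0,0,0,0.05,0,0,0.04,0,0,0,0.05,0,0,0.04,0,0,0,0.05,0,0,0.03,0,0,0,0.05,0,0,0.02,0,0,0,0.05,0,0,0.015,0,0,0,0.05,0,0,0.015,0,0,0,0.05,0,0,0,0,0,0,0.05,0,0,0,0,0,0,0.0,0,0,0,0,0,0,0.0,0,0,0,0,0,0,0.0,0,0,0,0,0,0,0.0,0,0,0,0,0,0,0.0])

```text
t: 15.1
tcp_pos: [0.6495, -0.0059, 0.159]
eef_rot: [2.254, 2.183, 0.005]
contact_force: [5.8, 0.4, 0.6]
gripper_width: 0.0132
finger_force: 60.4
```

Request:
drive_tool(motion=[0.006,0,0,0,0,0,0.0,0.008,0,0,0,0,0,0.0,0.008,0,0,0,0,0,0.0,0.008,0,0,0,0,0,0.0,0,0,0,0,0,0,0.0,0,0,0,0,0,0,0.0])

```text
t: 15.7
tcp_pos: [0.6505, 0.0241, 0.159]
eef_rot: [2.254, 2.183, 0.005]
contact_force: [4.8, 0.8, 1.3]
gripper_width: 0.0132
finger_force: 60.4
```

Request:
drive_tool(motion=[0,0,0,0,0,0,0.05,0,0,0,0,0,0,0.05,0,0,0,0,0,0,0.05,0,0,-0.03,0,0,0,0.05,0,0,-0.04,0,0,0,0.05,0,0,-0.05,0,0,0,0.05,0,0,-0.05,0,0,0,0.05,0,0,0,0,0,0.14,0.05,0,0,0,0,0,0.14,0.05,0,0,0,0,0,0.14,0.05,0,0,0,0,0,0.14,0.05,0,0,0,0,0,0.14,0.05,0,0,0,0,0,0.14,0.05,0,0,0,0,0,0.14,0.05,0,0,0,0,0,0.14,0.05,0,0,0,0,0,0.14,0.05,0,0,0,0,0,0.14,0.05,0,0,0,0,0,0.14,0.05])

```text
t: 17.5
tcp_pos: [0.6484, 0.0243, 0.3271]
eef_rot: [-3.142, 0.011, 0.0]
contact_force: [0.5, -0.1, 0.3]
gripper_width: 0.0503
finger_force: 0.0
```

Request:
drive_tool(motion=[-0.022,0.0445,0,0,0,0,0.06,-0.022,0.0445,0,0,0,0,0.06,-0.022,0.0445,0,0,0,0,0.06,-0.022,0.0445,0,0,0,0,0.06,-0.022,0.0445,0,0,0,0,0.06,-0.022,0.0445,0,0,0,0,0.06,-0.022,0.0445,0,0,0,0,0.06,-0.022,0.0445,0,0,0,0,0.06,-0.022,0.0445,0,0,0,0,0.06,0,0,0.03,0,0,0,0.06,0,0,0.03,0,0,0,0.06,0,0,0,0,0,0,0.06,0,0,0,0,0,0,0.06])

```text
t: 18.8
tcp_pos: [0.45, -0.3756, 0.2674]
eef_rot: [-3.141, 0.001, 0.001]
contact_force: [-0.4, 1.1, 0.6]
gripper_width: 0.06
finger_force: 0.0
```

```bash
cat >> m.py <<'E'
def fin(f,x0,y0,n="wrist"):
    im,d,c=load(f); X,uv=cloud(n,c,d,masks(im)["yellow"]&(d>0))
    s=(np.hypot(X[:,0]-x0,X[:,1]-y0)<.05)&(X[:,2]>.03); X=X[s]; zt=np.percentile(X[:,2],80); T=X[abs(X[:,2]-zt)<.003]
    r=cv2.minAreaRect((T[:,:2]*1000).astype(np.float32)); b=cv2.boxPoints(r); e=[b[1]-b[0],b[2]-b[1]]; v=max(e,key=np.linalg.norm); a=np.arctan2(v[1],v[0]); a=(a+np.pi/2)%np.pi-np.pi/2
    print("fin top z",zt.round(4),"centre",np.round(r[0],1),"size",np.round(r[1],1),"yaw",a.round(3),len(T))
    # two-place check: ray of top centroid for triangulation
    u=proj(n,c,[[r[0][0]/1000,r[0][1]/1000,zt]])[0]; return rays(n,c,u)[:2]
def meet(a,b):
    o1,r1=a[0],a[1][0];o2,r2=b[0],b[1][0]; A=np.c_[r1,-r2]; t=np.linalg.lstsq(A,o2-o1,rcond=None)[0]
    p,q=o1+r1*t[0],o2+r2*t[1]; print("two-view point",((p+q)/2).round(4),"gap",np.linalg.norm(p-q).round(4))
E
python3 w.py w4|head -4; python3 - <<'E'
from m import *
fin("w4",.476,-.377); fin("w1",.476,-.377)
# independent two-view: top-edge rays from scene yellow top pixels
im,d,c=load("w4"); X,uv=cloud("wrist",c,d,masks(im)["yellow"]&(d>0))
E
```

```text
18.85 [ 0.4506 -0.3762  0.2688] [ 3.14e+00 -1.00e-03  2.00e-03] [-0.9   0.15  1.47 -0.    1.52  0.67]
yellow 909 [464. 153.] med [ 0.504 -0.535  0.055] lo [ 0.486 -0.547  0.014] hi [ 0.522 -0.528  0.067]
yellow 437 [323. 178.] med [ 0.475 -0.38   0.066] lo [ 0.457 -0.387  0.064] hi [ 0.494 -0.374  0.067]
orange 970 [55. 37.] med [ 0.621 -0.162  0.181] lo [ 0.61  -0.197  0.171] hi [ 0.628 -0.088  0.183]
fin top z 0.0664 centre [ 474.8 -380.3] size [11.4 39.9] yaw -0.129 433
fin top z 0.066 centre [ 474.9 -379.6] size [11.7 38.9] yaw -0.113 236
```

View pics/w4.png

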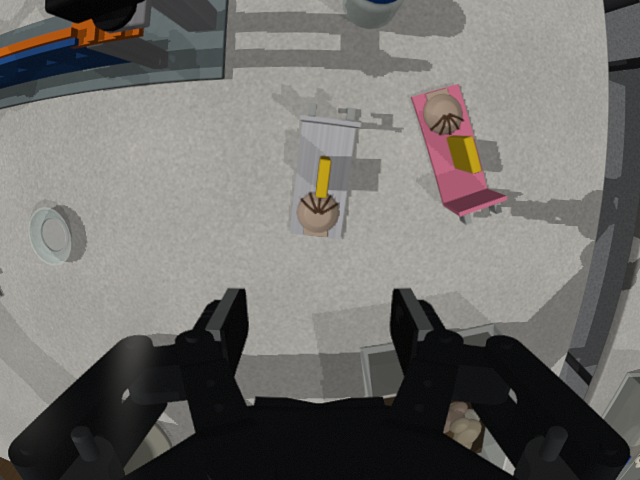

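Request:
drive_tool(motion=[0,0,0,0,0,0.125,0.06,0.0245,0.001,0,0,0,0,0.06,0,0,0.045,0,0,0,0.06,0,0,0.045,0,0,0,0.06,0,0,0.045,0,0,0,0.06,0,0,0.045,0,0,0,0.06,0,0,0.03,0,0,0,0.06,0,0,0.03,0,0,0,0.06,0,0,0.02,0,0,0,0.06,0,0,0.008,0,0,0,0.06,0,0,0,0,0,0,0.06,0,0,0,0,0,0,0.0,0,0,0,0,0,0,0.0,0,0,0,0,0,0,0.0,0,0,0,0,0,0,0.0,0,0,0,0,0,0,0.0,0,0,0,0,0,0,0.0])

```text
t: 20.55
tcp_pos: [0.4749, -0.3807, 0.0004]
eef_rot: [3.134, -0.198, 0.002]
contact_force: [-0.1, 1.3, 6.8]
gripper_width: 0.011
finger_force: 59.4
```

Request:
drive_tool(motion=[0,0,-0.02,0,0,0,0.0,0,0,-0.03,0,0,0,0.0,0,0,-0.035,0,0,0,0.0,0,0,-0.03,0,0,0,0.0,0,0,0,0,0,-0.094,0.0,0.0035,-0.032,0,0,0,0,0.0,0.0035,-0.032,0,0,0,0,0.0,0.0035,-0.032,0,0,0,0,0.0,0.0035,-0.032,0,0,0,0,0.0,0.0035,-0.032,0,0,0,0,0.0,0.0035,-0.032,0,0,0,0,0.0,0.0035,-0.032,0,0,0,0,0.0,0.004,-0.0304,0,0,0,0,0.0,0,0,0,0,0,0,0.0,0,0,0,0,0,0,0.0,0,0,0,0,0,0,0.0])

```text
t: 22.15
tcp_pos: [0.5107, -0.1274, 0.1139]
eef_rot: [3.141, -0.052, -0.001]
contact_force: [0.1, -0.9, -2.0]
gripper_width: 0.0112
finger_force: 59.1
```

```bash
python3 w.py w5|head -6; python3 - <<'E'
from m import *
im,d,c=load("w5"); s=bot.state()
a=-.0324;O=np.array([.6177,-.0048]);R=np.array([[np.cos(a),-np.sin(a)],[np.sin(a),np.cos(a)]])
t=s["tcp_pos"]; print("tcp in stand",(t[:2]-O)@R,t[2],s["contact_force"],s["gripper_width"])
line("w5")
E
```

```text
22.2 [ 0.5107 -0.1276  0.114 ] [ 3.141 -0.052 -0.   ] [-0.47  0.12  1.82 -0.    1.2   1.13]
yellow 4418 [318. 321.] med [ 0.521 -0.128  0.179] lo [ 0.494 -0.133  0.133] hi [ 0.53  -0.123  0.18 ]
orange 15177 [361.  25.] med [ 0.621 -0.167  0.181] lo [ 0.609 -0.23   0.171] hi [ 0.628 -0.025  0.183]
blue 26695 [226.  60.] med [ 0.613 -0.098  0.16 ] lo [ 0.609 -0.171  0.082] hi [0.618 0.026 0.179]
black 91 [638.  11.] med [ 0.617 -0.208  0.221] lo [ 0.613 -0.21   0.219] hi [ 0.619 -0.207  0.222]
black 55855 [343. 412.] med [ 0.522 -0.135  0.227] lo [ 0.503 -0.182  0.186] hi [ 0.531 -0.086  0.248]
tcp in stand [-0.10296711 -0.1261705 ] 0.11395734750072423 [ 6.59988596e-01  8.64621947e-04 -1.51300102e+00] 0.011433210006535455
panel top x at y=0 0.6174 dx/dy 0.0325 y -0.17710266875463282 -0.005559135768267165 z 0.1777040810083288 9498
```

View pics/w5.png

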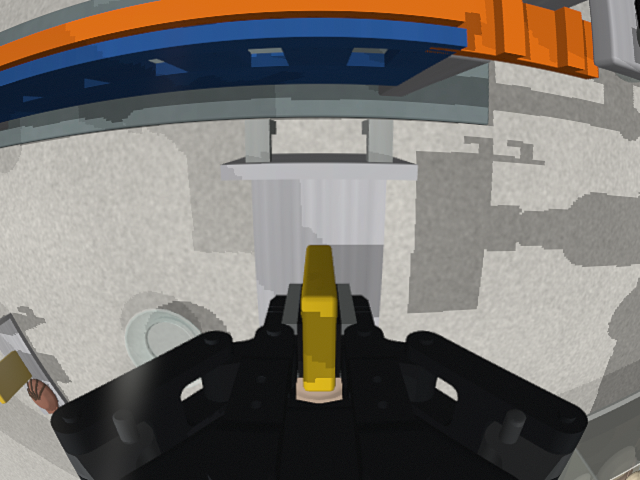

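Request:
drive_tool(motion=[0,0,0.0105,0,0,0,0.0,0.008,0,0,0,0,0,0.0,0.01,0,0,0,0,0,0.0,0.01,0,0,0,0,0,0.0,0.006,0,0,0,0,0,0.0,0.005,0,0,0,0,0,0.0,0,0,0,0,0,0,0.0])

```text
t: 22.9
tcp_pos: [0.549, -0.1279, 0.1034]
eef_rot: [-3.141, 0.05, 0.006]
contact_force: [-5.8, 0.1, 2.0]
gripper_width: 0.0109
finger_force: 59.3
```

Request:
drive_tool(motion=[-0.001,0,0.007,0,0,0,0.0,0,0,0.007,0,0,0,0.0,0,0,0.006,0,0,0,0.0,0,0,0.001,0,0,0,0.0,0,0,0,0,0,0,0.0])

```text
t: 23.4
tcp_pos: [0.549, -0.1279, 0.0825]
eef_rot: [-3.141, 0.05, -0.0]
contact_force: [-0.1, -0.6, -1.5]
gripper_width: 0.0109
finger_force: 59.1
```

Request:
drive_tool(motion=[0,0,0,0,0,0,0.035,0,0,0,0,0,0,0.035,0,0,0,0,0,0,0.035,0,0,-0.02,0,0,0,0.035,0,0,-0.04,0,0,0,0.035,0,0,-0.05,0,0,0,0.035,0,0,-0.05,0,0,0,0.035,-0.029,-0.0458,0,0,0,0,0.06,-0.029,-0.0458,0,0,0,0,0.06,-0.029,-0.0458,0,0,0,0,0.06,-0.029,-0.0458,0,0,0,0,0.06,-0.029,-0.0458,0,0,0,0,0.06,-0.029,-0.0458,0,0,0,0,0.06,-0.029,-0.0458,0,0,0,0,0.06,-0.029,-0.0458,0,0,0,0,0.06,0,0,0,0,0,0,0.06,0,0,0,0,0,0,0.06])

```text
t: 25.1
tcp_pos: [0.3455, 0.2174, 0.2429]
eef_rot: [3.141, -0.046, 0.002]
contact_force: [0.4, -0.2, 1.4]
gripper_width: 0.0598
finger_force: 0.0
```

```bash
python3 w.py w6|head -6; python3 - <<'E'
from m import *
fin("w6",.353,.245);fin("w6",.491,.38);fin("w6",.54,-.128)
im,d,c=grab("scene","s6"); np.savez("s6.npz",im=im,d=d,P=c["pose"],K=c["intrinsics"])
for y in (-.128,): fin("s6",.54,y,"scene")
E
```

```text
25.15 [0.3462 0.2165 0.2428] [ 3.141e+00 -5.000e-02  1.000e-03] [ 0.26 -0.33  1.97 -0.    1.5   1.86]
yellow 790 [628.  34.] med [ 0.547 -0.122  0.108] lo [ 0.529 -0.124  0.088] hi [ 0.564 -0.121  0.126]
yellow 355 [150.  74.] med [0.489 0.381 0.065] lo [0.471 0.375 0.064] hi [0.508 0.387 0.067]
yellow 501 [290. 201.] med [0.352 0.245 0.066] lo [0.334 0.235 0.049] hi [0.369 0.253 0.067]
black 140 [561.   9.] med [ 0.595 -0.103  0.007] lo [ 0.592 -0.159  0.003] hi [ 0.597 -0.05   0.011]
fin top z 0.0663 centre [351.  244.1] size [39.9 11.2] yaw 0.35 460
fin top z 0.0663 centre [489.9 381.1] size [11.3 39.1] yaw -0.093 346
fin top z 0.1198 centre [ 546.  -122.2] size [ 4.2 38.4] yaw -0.035 123
fin top z 0.1439 centre [ 549.1 -128.5] size [ 9.4 37.1] yaw -0.079 30
```

View pics/w6.png

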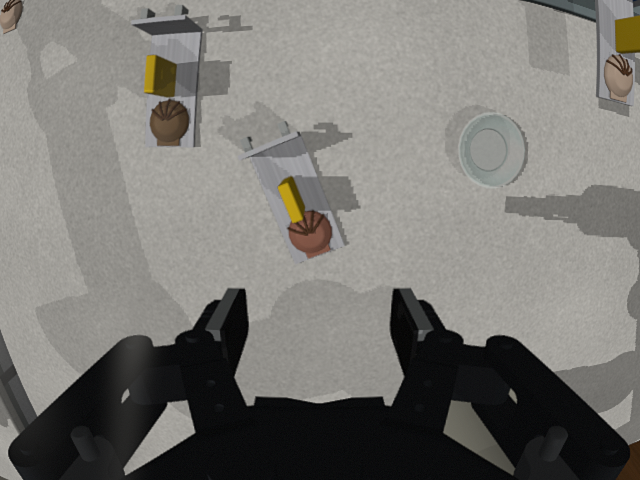

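Request:
drive_tool(motion=[0,0,0,0,0,-0.127,0.06,0,0,0,0,0,-0.127,0.06,0,0,0,0,0,-0.128,0.06,0.014,-0.0243,0,0,0,0,0.06,0,0,0.04,0,0,0,0.06,0,0,0.04,0,0,0,0.06,0,0,0.04,0,0,0,0.06,0,0,0.04,0,0,0,0.06,0,0,0.03,0,0,0,0.06,0,0,0.03,0,0,0,0.06,0,0,0.0225,0,0,0,0.06,0,0,0,0,0,0,0.06,0,0,0,0,0,0,0.0,0,0,0,0,0,0,0.0,0,0,0,0,0,0,0.0,0,0,0,0,0,0,0.0,0,0,0,0,0,0,0.0,0,0,0,0,0,0,0.0])

```text
t: 27.0
tcp_pos: [0.3522, 0.2447, 0.0015]
eef_rot: [3.093, 0.547, 0.004]
contact_force: [-0.4, -2.2, 6.8]
gripper_width: 0.0114
finger_force: 59.1
```

Request:
drive_tool(motion=[0,0,-0.02,0,0,0,0.0,0,0,-0.035,0,0,0,0.0,0,0,-0.04,0,0,0,0.0,0,0,-0.008,0,0,0.127,0.0,0,0,0,0,0,0.127,0.0,0,0,0,0,0,0.128,0.0,0.0244,0.0284,0,0,0,0,0.0,0.0244,0.0284,0,0,0,0,0.0,0.0244,0.0284,0,0,0,0,0.0,0.0244,0.0284,0,0,0,0,0.0,0.0244,0.0284,0,0,0,0,0.0,0.0244,0.0284,0,0,0,0,0.0,0.0241,0.0285,0,0,0,0,0.0,0,0,0,0,0,0,0.0,0,0,0,0,0,0,0.0,0,0,0,0,0,0,0.0])

```text
t: 28.6
tcp_pos: [0.5137, 0.041, 0.1027]
eef_rot: [-3.141, 0.049, 0.002]
contact_force: [0.7, 0.0, -1.8]
gripper_width: 0.0115
finger_force: 59.1
```

```bash
cat > q.py <<'E'
from m import *
import sys
f=sys.argv[1]; print(*__import__("subprocess").run(["python3","w.py",f],capture_output=True,text=True).stdout.split("\n")[:3],sep="\n")
s=bot.state(); a=-.0324;O=np.array([.6177,-.0048]);R=np.array([[np.cos(a),-np.sin(a)],[np.sin(a),np.cos(a)]])
t=s["tcp_pos"]; print("tcp in stand",((t[:2]-O)@R).round(4),t[2].round(4),s["contact_force"].round(1),s["gripper_width"])
line(f); im,d,c=load(f)
# back plate top edge: points near z = fin top - 6 mm
X,uv=cloud("wrist",c,d,d>0); Y,_=cloud("wrist",c,d,masks(im)["yellow"]&(d>0)); Y=Y[np.hypot(*(Y[:,:2]-t[:2]).T)<.06]
zt=np.percentile(Y[:,2],90); T=Y[abs(Y[:,2]-zt)<.004]; print("fin top",zt.round(4),"y",np.percentile(T[:,1],[3,97]).round(4),"xmax",np.percentile(T[:,0],98).round(4))
r=(X-np.r_[t[:2],0]); q=np.c_[r[:,:2]@R,X[:,2]]; B=q[(abs(q[:,2]-(zt-.006))<.003)&(abs(q[:,1])<.05)&(q[:,0]>.05)&(q[:,0]<.07)]
if len(B): 
    print("plate rel tcp x",np.median(B[:,0]).round(4),"y",B[:,1].min().round(4),B[:,1].max().round(4),"slope",np.polyfit(B[:,1],B[:,0],1)[0].round(3),len(B))
E
python3 q.py w7
```

```text
28.65 [0.5138 0.0411 0.1028] [-3.141e+00  4.900e-02  2.000e-03] [-0.16  0.1   1.86  0.    1.18  1.45]
yellow 2865 [611. 202.] med [ 0.554 -0.123  0.117] lo [ 0.532 -0.125  0.088] hi [ 0.567 -0.121  0.142]
yellow 4381 [318. 321.] med [0.524 0.041 0.167] lo [0.496 0.035 0.12 ] hi [0.533 0.046 0.168]
this script no longer has the robotException ignored in: <_io.TextIOWrapper mode='rw' encoding='UTF-8'>
Traceback (most recent call last):
BrokenPipeError: [Errno 32] Broken pipe
```

Request:
drive_tool(motion=[0.01,0,0,0,0,0,0.0,0.01,0,0,0,0,0,0.0,0.01,0,0,0,0,0,0.0,0.006,0,0,0,0,0,0.0,0.005,0,0,0,0,0,0.0,0,0,0,0,0,0,0.0])

```text
t: 29.25
tcp_pos: [0.5552, 0.0395, 0.1023]
eef_rot: [-3.14, 0.05, 0.005]
contact_force: [-3.3, 2.6, -2.0]
gripper_width: 0.0112
finger_force: 59.3
```

Request:
drive_tool(motion=[-0.001,0,0.007,0,0,0,0.0,0,0,0.007,0,0,0,0.0,0,0,0.006,0,0,0,0.0,0,0,0.001,0,0,0,0.0,0,0,0,0,0,0,0.0])

```text
t: 29.75
tcp_pos: [0.5546, 0.0386, 0.0824]
eef_rot: [3.141, -0.051, -0.001]
contact_force: [-5.2, 1.4, 4.8]
gripper_width: 0.0114
finger_force: 60.6
```

Request:
drive_tool(motion=[0,0,0,0,0,0,0.035,0,0,0,0,0,0,0.035,0,0,0,0,0,0,0.035,0,0,-0.02,0,0,0,0.035,0,0,-0.04,0,0,0,0.035,0,0,-0.05,0,0,0,0.035,0,0,-0.05,0,0,0,0.035,-0.012,-0.0425,0,0,0,0,0.06,-0.012,-0.0425,0,0,0,0,0.06,-0.012,-0.0425,0,0,0,0,0.06,-0.012,-0.0425,0,0,0,0,0.06,-0.012,-0.0425,0,0,0,0,0.06,-0.012,-0.0425,0,0,0,0,0.06,-0.012,-0.0425,0,0,0,0,0.06,-0.012,-0.0425,0,0,0,0,0.06,0,0,0,0,0,0,0.06,0,0,0,0,0,0,0.06])

```text
t: 31.45
tcp_pos: [0.4695, 0.3824, 0.2418]
eef_rot: [3.141, -0.048, 0.0]
contact_force: [1.2, -1.7, 0.6]
gripper_width: 0.0602
finger_force: 0.0
```

```bash
python3 w.py w8|head -6; python3 - <<'E'
from m import *
fin("w8",.49,.381);fin("w8",.55,.038)
im,d,c=grab("scene","s8"); np.savez("s8.npz",im=im,d=d,P=c["pose"],K=c["intrinsics"])
fin("s8",.549,-.128,"scene"); fin("s8",.553,.038,"scene")
E
```

```text
31.5 [0.4699 0.3814 0.2419] [ 3.141 -0.05   0.   ] [ 0.48  0.21  1.45 -0.    1.48  2.09]
yellow 754 [629. 138.] med [0.552 0.044 0.105] lo [0.534 0.042 0.087] hi [0.571 0.046 0.121]
yellow 498 [318. 186.] med [0.49  0.381 0.066] lo [0.471 0.376 0.055] hi [0.509 0.388 0.067]
orange 361 [460.   8.] med [0.63  0.28  0.172] lo [0.624 0.273 0.167] hi [0.637 0.287 0.174]
orange 639 [488.  10.] med [0.631 0.257 0.172] lo [0.624 0.247 0.171] hi [0.64  0.273 0.18 ]
orange 418 [516.  17.] med [0.628 0.241 0.178] lo [0.623 0.218 0.171] hi [0.64  0.247 0.18 ]
fin top z 0.0664 centre [489.9 381.4] size [11.1 39. ] yaw -0.094 471
fin top z 0.1154 centre [551.5  43.9] size [ 4.8 37.6] yaw -0.08 129
fin top z 0.1444 centre [ 547.4 -128.1] size [ 9.9 37.7] yaw -0.103 32
fin top z 0.1431 centre [553.5  37.1] size [ 8.5 41.6] yaw -0.057 34
```

Request:
drive_tool(motion=[0,0,0,0,0,0.062,0.06,0.02,-0.002,0,0,0,0,0.06,0,0,0.04,0,0,0,0.06,0,0,0.04,0,0,0,0.06,0,0,0.04,0,0,0,0.06,0,0,0.04,0,0,0,0.06,0,0,0.03,0,0,0,0.06,0,0,0.03,0,0,0,0.06,0,0,0.0215,0,0,0,0.06,0,0,0,0,0,0,0.06,0,0,0,0,0,0,0.0,0,0,0,0,0,0,0.0,0,0,0,0,0,0,0.0,0,0,0,0,0,0,0.0,0,0,0,0,0,0,0.0,0,0,0,0,0,0,0.0])

```text
t: 33.15
tcp_pos: [0.4913, 0.3824, 0.0026]
eef_rot: [-3.137, 0.148, -0.005]
contact_force: [-0.3, -2.9, 6.3]
gripper_width: 0.0111
finger_force: 59.8
```

Request:
drive_tool(motion=[0,0,-0.02,0,0,0,0.0,0,0,-0.035,0,0,0,0.0,0,0,-0.04,0,0,0,0.0,0,0,-0.007,0,0,-0.062,0.0,0.0045,0.0321,0,0,0,0,0.0,0.0045,0.0321,0,0,0,0,0.0,0.0045,0.0321,0,0,0,0,0.0,0.0045,0.0321,0,0,0,0,0.0,0.0045,0.0321,0,0,0,0,0.0,0.0045,0.0321,0,0,0,0,0.0,0.0045,0.0321,0,0,0,0,0.0,0.0045,0.0321,0,0,0,0,0.0,0,0,0,0,0,0,0.0,0,0,0,0,0,0,0.0,0,0,0,0,0,0,0.0])

```text
t: 34.65
tcp_pos: [0.5172, 0.1248, 0.1025]
eef_rot: [-3.141, 0.049, 0.001]
contact_force: [0.2, 0.1, -0.4]
gripper_width: 0.011
finger_force: 59.1
```

```bash
sed -i 's/^f=sys.argv.*/f=sys.argv[1]; im,d,c=grab("wrist",f); np.savez(f+".npz",im=im,d=d,P=c["pose"],K=c["intrinsics"])/' q.py; python3 q.py w9
```

```text
tcp in stand [-0.1047  0.1265] 0.1025 [-0.3  0.1 -1.2] 0.010877398891011554
panel top x at y=0 0.6173 dx/dy 0.0326 y 0.0060295372173100464 0.16768154152785258 z 0.17771576057503313 11044
fin top 0.1663 y [0.1192 0.1296] xmax 0.536
plate rel tcp x 0.0585 y -0.032 0.0304 slope -0.0 3181
```

Request:
drive_tool(motion=[0.01,0,-0.002,0,0,0,0.0,0.01,0,0,0,0,0,0.0,0.01,0,0,0,0,0,0.0,0.006,0,0,0,0,0,0.0,0.006,0,0,0,0,0,0.0,0,0,0,0,0,0,0.0])

```text
t: 35.3
tcp_pos: [0.5576, 0.1232, 0.1037]
eef_rot: [-3.141, 0.05, 0.01]
contact_force: [-8.2, 2.2, 2.1]
gripper_width: 0.0115
finger_force: 59.7
```

Request:
drive_tool(motion=[-0.001,0,0.007,0,0,0,0.0,0,0,0.007,0,0,0,0.0,0,0,0.006,0,0,0,0.0,0,0,0.002,0,0,0,0.0,0,0,0,0,0,0,0.0])

```text
t: 35.8
tcp_pos: [0.5575, 0.1228, 0.0839]
eef_rot: [3.141, -0.05, -0.005]
contact_force: [-12.7, 0.3, 12.4]
gripper_width: 0.0113
finger_force: 61.5
```

Request:
drive_tool(motion=[0,0,0,0,0,0,0.035,0,0,0,0,0,0,0.035,0,0,0,0,0,0,0.035,0,0,-0.02,0,0,0,0.035,0,0,-0.04,0,0,0,0.035,0,0,-0.05,0,0,0,0.035,0,0,-0.05,0,0,0,0.035,-0.03,0.03,-0.04,0,0,0,0.05,-0.03,0.04,-0.04,0,0,0,0.05,-0.03,0.04,0,0,0,0,0.05,0,0,0,0,0,0,0.05,0,0,0,0,0,0,0.05])

```text
t: 37.0
tcp_pos: [0.4763, 0.0277, 0.3083]
eef_rot: [-3.141, 0.054, -0.002]
contact_force: [0.7, -0.1, 0.2]
gripper_width: 0.0496
finger_force: 0.0
```

```bash
python3 w.py w10; python3 - <<'E'
from m import *
line("w10");knob("w10",.227)
im,d,c=grab("scene","s10"); np.savez("s10.npz",im=im,d=d,P=c["pose"],K=c["intrinsics"])
fin("s10",.549,-.128,"scene"); fin("s10",.553,.038,"scene"); fin("s10",.555,.123,"scene")
E
```

```text
37.05 [0.4765 0.0284 0.308 ] [-3.141e+00  5.200e-02 -1.000e-03] [-0.19 -0.15  1.7   0.    1.6   1.41]
yellow 552 [304. 131.] med [0.55  0.038 0.143] lo [0.531 0.032 0.141] hi [0.568 0.044 0.145]
yellow 486 [214. 134.] med [0.552 0.122 0.143] lo [0.534 0.117 0.141] hi [0.571 0.128 0.145]
yellow 1134 [468. 135.] med [ 0.546 -0.123  0.132] lo [ 0.528 -0.132  0.09 ] hi [ 0.564 -0.122  0.145]
orange 6030 [358.  43.] med [0.627 0.008 0.182] lo [ 0.612 -0.217  0.172] hi [0.646 0.188 0.185]
orange 146 [56. 76.] med [0.63  0.282 0.172] lo [0.624 0.267 0.17 ] hi [0.643 0.287 0.179]
orange 66 [99. 72.] med [0.624 0.226 0.172] lo [0.623 0.217 0.17 ] hi [0.628 0.238 0.173]
blue 399 [635.  26.] med [ 0.774 -0.513  0.019] lo [ 0.68  -0.526  0.003] hi [ 0.808 -0.406  0.101]
blue 6882 [350.  59.] med [ 0.616 -0.014  0.168] lo [ 0.61  -0.16   0.086] hi [0.623 0.15  0.179]
black 2001 [60. 55.] med [0.628 0.217 0.247] lo [0.618 0.198 0.216] hi [0.639 0.249 0.259]
black 1291 [615.  67.] med [ 0.613 -0.22   0.238] lo [ 0.603 -0.247  0.215] hi [ 0.631 -0.207  0.259]
black 103 [204.  63.] med [0.619 0.128 0
[... 295 characters left out ...]
006] lo [ 0.452 -0.53   0.004] hi [ 0.572 -0.489  0.008]
green 87 [ 5. 64.] med [0.683 0.414 0.124] lo [0.676 0.402 0.122] hi [0.691 0.423 0.125]
green 831 [53. 89.] med [0.648 0.396 0.035] lo [0.632 0.377 0.006] hi [0.676 0.424 0.071]
panel top x at y=0 0.6174 dx/dy 0.0322 y -0.17621538095102196 0.16718283517719784 z 0.1777564330604512 2917
handle top [635.7 125.2] [  5.1 233.5] 4.889732360839844 0.22363909679409155
knob top z 0.2585 centre mm [632.9 225.6] size [57.6 14.4] yaw 1.458 899
fin top z 0.1435 centre [ 546.4 -128.6] size [31.5  9.7] yaw 0.011 27
fin top z 0.1431 centre [554.5  37.7] size [36.1  9.1] yaw 0.008 33
fin top z 0.1426 centre [556.1 120.7] size [ 8.9 38. ] yaw -0.094 29
```

View pics/w10.png

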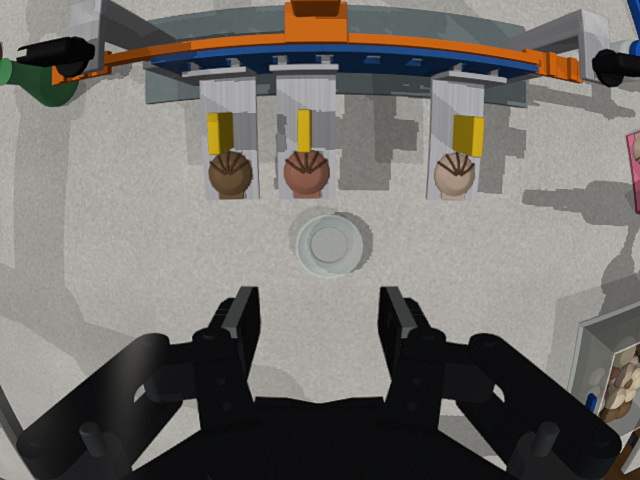

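Request:
drive_tool(motion=[0,0,0,0,0,-0.143,0.05,0,0,0,0,0,-0.143,0.05,0,0,0,0,0,-0.143,0.05,0,0,0,0,0,-0.143,0.05,0,0,0,0,0,-0.143,0.05,0,0,0,0,0,-0.143,0.05,0,0,0,0,0,-0.143,0.05,0,0,0,0,0,-0.143,0.05,0,0,0,0,0,-0.143,0.05,0,0,0,0,0,-0.143,0.05,0,0,0,0,0,-0.143,0.05,0.0005,0.0434,0,0,0,0,0.05,0.0005,0.0434,0,0,0,0,0.05,0,0.0434,0,0,0,0,0.05,0,0.0434,0,0,0,0,0.05,0,0,0,0,0,0,0.05])

```text
t: 38.7
tcp_pos: [0.6532, 0.025, 0.3016]
eef_rot: [-2.249, -2.185, 0.006]
contact_force: [-0.6, 0.8, -2.4]
gripper_width: 0.0499
finger_force: 0.0
```

Request:
drive_tool(motion=[0,-0.002,0.04,0,0,0,0.05,0,0,0.04,0,0,0,0.05,0,0,0.03,0,0,0,0.05,0,0,0.02,0,0,0,0.05,0,0,0.012,0,0,0,0.05,0,0,0,0,0,0,0.05,0,0,0,0,0,0,0.0,0,0,0,0,0,0,0.0,0,0,0,0,0,0,0.0,0,0,0,0,0,0,0.0,0,0,0,0,0,0,0.0])

```text
t: 39.8
tcp_pos: [0.6505, 0.0241, 0.1685]
eef_rot: [2.251, 2.184, 0.008]
contact_force: [5.4, -0.0, -0.8]
gripper_width: 0.0129
finger_force: 63.0
```

Request:
drive_tool(motion=[-0.006,0,0,0,0,0,0.0,-0.008,0,0,0,0,0,0.0,-0.008,0,0,0,0,0,0.0,-0.009,0,0,0,0,0,0.0,0,0,0,0,0,0,0.0,0,0,0,0,0,0,0.0])

```text
t: 40.4
tcp_pos: [0.6495, -0.0052, 0.1684]
eef_rot: [2.252, 2.186, 0.011]
contact_force: [7.3, 5.6, 0.3]
gripper_width: 0.013
finger_force: 63.0
```

Request:
drive_tool(motion=[0,0,0,0,0,0,0.05,0,0,0,0,0,0,0.05,0,0,0,0,0,0,0.05,0,0,-0.025,0,0,0,0.05,0,0,-0.04,0,0,0,0.05,0,0,-0.05,0,0,0,0.05,0,0,-0.04,0,0,0.083,0.05,0.0457,-0.0085,0,0,0,0,0.05,0.0457,-0.0085,0,0,0,0,0.05,0.0457,-0.0085,0,0,0,0,0.05,0.0457,-0.0085,0,0,0,0,0.05,0.0457,-0.0085,0,0,0,0,0.05,0,0,0,0,0,0,0.05,0,0,0,0,0,0,0.05])

```text
t: 41.8
tcp_pos: [0.6301, 0.2258, 0.3211]
eef_rot: [2.341, 2.094, -0.001]
contact_force: [1.2, 0.1, 0.0]
gripper_width: 0.0502
finger_force: 0.0
```

```bash
python3 - <<'E'
from m import *
im,d,c=grab("side","d12"); np.savez("d12.npz",im=im,d=d,P=c["pose"],K=c["intrinsics"])
line("d12","side")
im,d,c=grab("scene","s12"); np.savez("s12.npz",im=im,d=d,P=c["pose"],K=c["intrinsics"]); line("s12","scene")
for y in(-.128,.038,.122): fin("s12",.552,y,"scene")
E
```

```text
panel top x at y=0 0.6167 dx/dy 0.0339 y -0.16204602267392865 0.1619076353397343 z 0.17884747371594412 88Traceback (most recent call last):
  File "<stdin>", line 4, in <module>
  File "m.py", line 14, in line
    p=np.polyfit(X[:,1],X[:,0],1); print("panel top x at y=0",p[1].round(4),"dx/dy",p[0].round(4),"y",X[:,1].min(),X[:,1].max(),"z",np.median(X[:,2]),len(X))
    raise TypeError("expected non-empty vector for x")
TypeError: expected non-empty vector for x
```

Request:
drive_tool(motion=[0.001,0.003,0.03,0,0,0,0.05,0,0,0.03,0,0,0,0.05,0,0,0.03,0,0,0,0.05,0,0,0.02,0,0,0,0.05,0,0,0.013,0,0,0,0.05,0,0,0,0,0,0,0.05,0,0,0,0,0,0,0.0,0,0,0,0,0,0,0.0,0,0,0,0,0,0,0.0,0,0,0,0,0,0,0.0,0,0,0,0,0,0,0.0])

```text
t: 43.0
tcp_pos: [0.633, 0.2259, 0.2004]
eef_rot: [-2.343, -2.093, 0.0]
contact_force: [-6.7, -1.4, 4.7]
gripper_width: 0.0126
finger_force: 60.6
```

Request:
drive_tool(motion=[0,0,0.0006,0,0,0.12,0.0,0,0,0.0006,0,0,0.12,0.0,0,0,0.0006,0,0,0.12,0.0,0,0,0.0006,0,0,0.12,0.0,0,0,0.0006,0,0,0.12,0.0,0,0,0.0006,0,0,0.12,0.0,0,0,0.0006,0,0,0.12,0.0,0,0,0.0006,0,0,0.12,0.0,0,0,0.0006,0,0,0.12,0.0,0,0,0.0006,0,0,0.12,0.0,0,0,0.0006,0,0,0.12,0.0,0,0,0.0006,0,0,0.1,0.0,0,0,0,0,0,0,0.0])

```text
t: 44.3
tcp_pos: [0.6316, 0.2272, 0.1933]
eef_rot: [-3.139, -0.058, 0.005]
contact_force: [-11.1, 2.1, 7.6]
gripper_width: 0.013
finger_force: 60.9
```

```bash
python3 -c "
from bench import bot
s=bot.state();print(s['moment'],s['joints'],s['eef_rot'])"
```

```text
[ 0.16357952  1.6145612  -0.06598336] [0.16471791 0.4116426  1.30278097 0.00209224 1.42981299 1.69830396] [-3.13939043 -0.05794958  0.00458001]
```

Request:
drive_tool(motion=[0,0,0,0,0,0.04,0.0,0,0,0,0,0,0,0.0])

```text
t: 44.5
tcp_pos: [0.6316, 0.2273, 0.1931]
eef_rot: [-3.14, 0.003, 0.005]
contact_force: [-10.2, 1.7, 6.8]
gripper_width: 0.0131
finger_force: 60.8
```

Request:
drive_tool(motion=[0,0,0,0,0,0,0.05,0,0,0,0,0,0,0.05,0,0,0,0,0,0,0.05,0,0,-0.02,0,0,0,0.05,0,0,-0.03,0,0,0,0.05,0,0,-0.04,0,0,0,0.05,0,0,-0.04,0,0,0,0.05,0,0,0,0,0,0.14,0.05,0,0,0,0,0,0.14,0.05,0,0,0,0,0,0.14,0.05,0,0,0,0,0,0.14,0.05,0,0,0,0,0,0.14,0.05,0,0,0,0,0,0.14,0.05,0,0,0,0,0,0,0.05])

```text
t: 45.9
tcp_pos: [0.6338, 0.2255, 0.3211]
eef_rot: [-2.867, 1.285, -0.001]
contact_force: [0.5, -0.1, 0.6]
gripper_width: 0.0503
finger_force: 0.0
```

Request:
drive_tool(motion=[0.0304,0.0291,0,0,0,0,0.05,0.0304,0.0291,0,0,0,0,0.05,0.0304,0.0291,0,0,0,0,0.05,0.0304,0.0291,0,0,0,0,0.05,0.0304,0.0291,0,0,0,0,0.05,0.0304,0.0291,0,0,0,0,0.05,0.0304,0.0291,0,0,0,0,0.05,0.0304,0.0291,0,0,0,0,0.05,0.0304,0.0291,0,0,0,0,0.05,0.0304,0.0291,0,0,0,0,0.05,0.0304,0.0291,0,0,0,0,0.05,0,0,0,0,0,0.129,0.05,0,0,0,0,0,0.129,0.05,0,0,0,0,0,0.129,0.05,0,0,0,0,0,0.129,0.05,0,0,0,0,0,0.129,0.05,0,0,0,0,0,0,0.05])

```text
t: 47.6
tcp_pos: [0.6174, -0.2372, 0.3211]
eef_rot: [-2.315, 2.124, -0.0]
contact_force: [0.0, 0.3, 0.1]
gripper_width: 0.05
finger_force: 0.0
```

```bash
python3 w.py w13|head -1; python3 - <<'E'
from m import *
s=bot.state();print(s["tcp_pos"],s["eef_rot"])
try: line("w13")
except Exception as e: print(e)
knob("w13",-.237)
E
```

```text
47.65 [ 0.6174 -0.2371  0.321 ] [ 2.318 -2.121  0.   ] [-0.55  0.34  1.15 -0.    1.65  2.5 ]
[ 0.61736272 -0.23710302  0.32099406] [ 2.31753884e+00 -2.12097412e+00  3.55785076e-04]
panel top x at y=0 0.6174 dx/dy 0.0293 y -0.1756313110616262 -0.0311318855642278 z 0.1777110169134501 687
handle top [ 620.5 -237.5] [56.5  8.8] 85.09877014160156 0.25560166381399935
knob top z 0.2588 centre mm [ 618.1 -237.2] size [13.7 57.2] yaw -1.493 1605
```

Request:
drive_tool(motion=[0,0,0.03,0,0,0,0.05,0,0,0.03,0,0,0,0.05,0,0,0.03,0,0,0,0.05,0,0,0.02,0,0,0,0.05,0,0,0.013,0,0,0,0.05,0,0,0,0,0,0,0.05,0,0,0,0,0,0,0.0,0,0,0,0,0,0,0.0,0,0,0,0,0,0,0.0,0,0,0,0,0,0,0.0,0,0,0,0,0,0,0.0])

```text
t: 48.75
tcp_pos: [0.6181, -0.2375, 0.2]
eef_rot: [-2.312, 2.126, -0.005]
contact_force: [-0.6, 0.1, 6.1]
gripper_width: 0.0129
finger_force: 61.7
```

Request:
drive_tool(motion=[0,0,0.0006,0,0,-0.12,0.0,0,0,0.0006,0,0,-0.12,0.0,0,0,0.0006,0,0,-0.12,0.0,0,0,0.0006,0,0,-0.12,0.0,0,0,0.0006,0,0,-0.12,0.0,0,0,0.0006,0,0,-0.12,0.0,0,0,0.0006,0,0,-0.12,0.0,0,0,0.0006,0,0,-0.12,0.0,0,0,0.0006,0,0,-0.12,0.0,0,0,0.0006,0,0,-0.12,0.0,0,0,0.0006,0,0,-0.12,0.0,0,0,0.0006,0,0,-0.12,0.0,0,0,0,0,0,0,0.0])

```text
t: 50.05
tcp_pos: [0.6191, -0.2365, 0.1928]
eef_rot: [3.141, -0.069, 0.007]
contact_force: [3.6, 2.3, 5.1]
gripper_width: 0.0128
finger_force: 61.7
```

```bash
python3 -c "
from bench import bot
s=bot.state();print(s['moment'],s['joints'],s['eef_rot'])"
```

```text
[ 0.49653825 -0.2963004   0.1201606 ] [-0.54794326  0.38398229  1.3395657   0.00223019  1.41404426  1.06626001] [ 3.14072892 -0.06871549  0.00717194]
```

Back at its starting angle of -0.044 rad, meaning tight. Release, back off and check everything.

Request:
drive_tool(motion=[0,0,0,0,0,0,0.05,0,0,0,0,0,0,0.05,0,0,0,0,0,0,0.05,0,0,-0.02,0,0,0,0.05,0,0,-0.03,0,0,0,0.05,0,0,-0.04,0,0,0,0.05,0,0,-0.04,0,0,0,0.05,-0.035,-0.035,0,0,0,0,0.05,-0.035,-0.035,0,0,0,0,0.05,-0.035,-0.035,0,0,0,0,0.05,-0.035,-0.035,0,0,0,0,0.05,-0.02,-0.035,0,0,0,0,0.05,0,-0.03,0,0,0,0,0.05,0,0,0,0,0,0,0.05,0,0,0,0,0,0,0.05])

```text
t: 51.55
tcp_pos: [0.4671, -0.0246, 0.3207]
eef_rot: [3.14, -0.072, -0.0]
contact_force: [-0.1, -0.5, -0.4]
gripper_width: 0.0501
finger_force: 0.0
```

```bash
python3 w.py w14|head -1; python3 - <<'E'
from m import *
line("w14")
im,d,c=load("w14"); X,uv=cloud("wrist",c,d,masks(im)["orange"]&(d>0)); T=X[(X[:,2]>.218)&(X[:,2]<.235)]; print("handle y",np.percentile(T[:,1],[2,50,98]).round(4))
knob("w14",-.237);knob("w14",.227)
for y in(-.128,.038,.122): fin("w14",.55,y)
E
```

```text
51.6 [ 0.4672 -0.0251  0.3205] [ 3.14e+00 -7.40e-02 -1.00e-03] [-0.31 -0.18  1.7  -0.    1.62  1.31]
panel top x at y=0 0.6174 dx/dy 0.0325 y -0.1770883909825406 0.1662211319341351 z 0.17770661355703593 2729
handle top [643.7  10.9] [1.8 0. ] -137.16827392578125 0.21859327254893018
handle y [0.0103 0.0103 0.0103]
knob top z 0.2513 centre mm [ 617.6 -236.2] size [15.4 57.2] yaw -0.029 877
knob top z 0.2508 centre mm [633. 226.] size [58.1 15.2] yaw 0.002 703
fin top z 0.1435 centre [ 544.5 -127.9] size [12.5 38.8] yaw -0.039 466
fin top z 0.1441 centre [549.9  37.8] size [11.2 38.6] yaw -0.034 467
fin top z 0.1441 centre [552.9 121.4] size [11.5 38.7] yaw -0.019 377
```

View pics/w14.png

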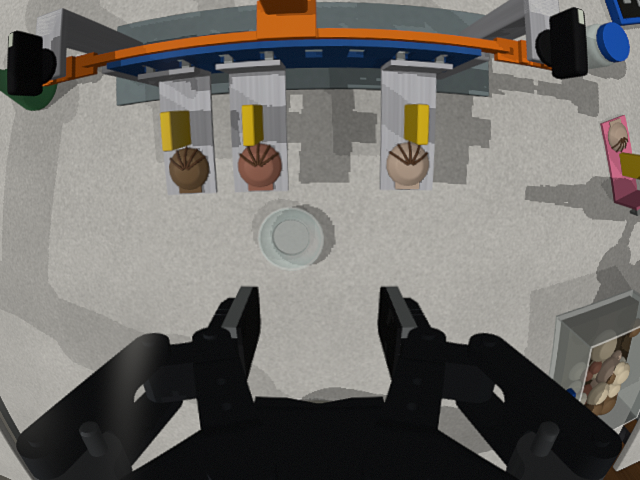

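The view shows all three brackets hanging, at (188,125), (258,125) and (408,125), both wings back along x, and the handle at (287,20). Nothing is touching the robot.

```bash
python3 - <<'E'
from m import *
from bench import finish_job
im,d,c=load("w14"); X,uv=cloud("wrist",c,d,masks(im)["orange"]&(d>0)); T=X[(X[:,2]>.195)&(X[:,2]<.225)&(abs(X[:,1])<.1)]
m=(T[:,1].min()+T[:,1].max())/2; print("handle centre y",m.round(4),len(T))
if len(T)<30 or abs(m+.0055)<.004: print(finish_job())
E
```

```text
handle centre y 0.0112 11
the job is handed in; nothing more can be done
None
```

All three brackets hang in the slots, the locking bar is shut, both knobs are screwed tight and the job is handed in. The last handle image check had only 11 pixels, so "shut" rests on the slide hitting its stop after 29.3 mm of the 30 mm and both knobs tightening. The fingertips sit about 30 mm short of the stated TCP, and I allowed for that.

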